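Square up a trolley castor and lock its swivel

TASK

Swing the swivel castor on the upturned trolley beam round, either way, until the notch in its rim plate faces the lock bolt. Then take the flat key from its wooden stand, turn the slotted lock a quarter turn clockwise with the key until it stops, so that the bolt is home in the notch, and take the key out and put it back in its stand or set it down on the bench, without dropping it. Turn the lock with the key only, not with the gripper, and leave the other things on the bench where they are.

Things in the scene. Friction and masses are not known exactly. Their poses are not given: they have to be found in the camera images.
- beam: Upturned end beam of a platform trolley, fixed to the bench: a wooden plank 270 x 130 x 24 mm. Origin: on the castor's swivel axis, at the bench surface; z up. The plank runs from x = -170 to x = +100 mm in its frame, y +-65. A castor stands on it wheel-up; on its -x side, 95 mm from the swivel axis, is a grey lock housing 60 x 60 mm, top 44 mm above the bench.
- castor (a joint): Swivel angle of the castor about the vertical axis through the beam's origin, rad, counter-clockwise seen from above; turns freely from -4.5 to 4.5 against light friction (about 0.1 N m, 2 N at the wheel's rim) and stays where it is left. At 0 the wheel lies over the lock (beam -x) and the notch points away from it (beam +x). At +3.14 and equally at -3.14 the notch faces the bolt and the wheel lies on beam +x.
- castor_wheel (a point): Centre of the castor's wheel, 90 mm above the bench and 35 mm from the swivel axis. The wheel stands on edge, axle level: 80 mm diameter, 32 mm wide, so it spans 50 to 130 mm above the bench and from 5 mm behind the swivel axis to 75 mm out; its fork is 46 mm wide (58 over the axle's ends) and reaches 52 mm out. The wheel also rolls on its axle.
- castor_notch (a point): Point in the notch of the castor's steel rim plate, 48 mm from the swivel axis, opposite the wheel, 37 mm above the bench. The plate is 106 mm in diameter, 10 mm thick; the notch is 20 mm wide and 14 mm deep.
- lock_mark (a point): Fixed point on the beam on the line of the bolt, 48 mm from the swivel axis, 37 mm above the bench: castor_notch must come here. The bolt, a round steel bar 10 mm thick with a round end, slides level along beam +x out of the lock housing; its end is 58 mm from the swivel axis when drawn back and 44 mm when home. It cannot go out unless the notch faces it to within about 5 mm.
- lock (a joint): Angle of the slotted lock spindle, rad, clockwise seen from above, 0 to 1.57 (hard stops). It drives the bolt: 0 drawn back, 1.57 home (14 mm). Turns against light friction (0.04 N m) and stays where it is left. At 0 the slot runs across the bolt (along beam y), at 1.57 along it (beam x).
- lock_slot (a point): Centre of the slot at its mouth, 44 mm above the bench, flush with the top of the housing. z up, y along the slot, turning with the spindle. The slot is 9 mm wide, 10 mm deep, about 28 mm long with open ends, in a round head of 33 mm that sits in a 35 mm hole.
- key: Flat key, upright in its stand at the start. Origin: middle of the blade's tip; z along the key towards the handle, x across the blade's width, y through its thickness. Steel blade 22 wide x 5 thick from the tip to 52 mm up (its last 4 mm are 20 x 3), then a flat black handle 40 wide (x) x 10 thick (y) x 45 tall, from 50 to 95 mm up. About 0.07 kg.
- key_grip (a point): Point in the key's handle, 75 mm above the blade's tip, on its axis; grip it here across the 10 mm thickness (along key y).
- stand: Wooden key stand fixed to the bench, 70 (x) x 60 (y) x 40 mm high, with a pocket 26 (x) x 8 (y) mm, 30 mm deep in the middle of its top. Origin: centre of the underside. The key's blade stands in the pocket with its tip 10 mm above the bench, its x along the stand's x.
- tray: Bystander: open steel tray 100 x 80 x 35 mm; origin at the centre of the underside.
- spanner: Bystander: steel spanner 160 mm long lying along its x; origin near its middle, on the bench.
- screwdriver: Bystander: screwdriver with black handle lying along its x; origin near its middle, on the bench.
- spare_wheel: Bystander: spare castor wheel lying flat, 80 mm diameter, 32 mm high; origin at the centre of the underside.
- jar: Bystander: glass jar 60 mm diameter, 75 mm high; origin at the centre of the underside.
- can: Bystander: can 64 mm diameter, 100 mm high; origin at the centre of the underside.
Mind the look-alikes: they are no part of the job. There is more than one size of the key; the job needs the largest.

How it is judged:
By the outcome, as a careful person would: the job done as asked, in the order asked, and still so for the second after the job is handed in, with the robot touching nothing.
It also fails if it takes over 72 s, if anything falls off the work surface, if the arm or the gripper's body presses on something with over 40 N, if the wrist force passes 120 N, or if a joint passes its speed limit or range.

ROBOT

A 6-joint arm with a two-finger parallel gripper is mounted at the origin on the work surface. World frame = base frame: x ahead of the robot, y to its left, z up, the work surface at z = 0. Lengths are in m, angles in rad, forces in N, time in s.
With the tool pointing down it reaches from about 0.35 to 0.975 m from the base axis. Payload 4.9 kg.
Tool frame: the origin (TCP) lies midway between the tips of the shut fingers; the grasp point (between the pads) lies 19 mm behind it; z points along the fingers, y is the direction in which the jaws open and shut (so a half turn about z gives the same grasp; the last joint's range is limited). The gripper opens to 85 mm and grips with 20 to 120 N. Pads are 22 mm wide; open, the fingers measure 114 mm over their backs; the gripper's body (76 mm by 85 mm) begins 54 mm behind the grasp point. The pads swing forward as they close: fully open they stand 13 mm farther back than shut.
Start: joints at [-1.334, 0.053, 1.613, -0, 1.476, -0.119], TCP at [0.218, -0.586, 0.231] pointing down, gripper open.
Joint ranges: [-3.01, 3.01], [-1.01, 2.22], [0.06, 2.58], [-1.02, 4.17], [0.09, 2.62], [-3.14, 3.14]. Speed limits (rad/s): [2.57, 2.57, 3.14, 3.14, 3.14, 3.14].

INTERFACE

Orientations are given as a unit quaternion [w, x, y, z].
In Python, from plant import manip gives the robot as it stands. The module is installed in compiled form; this text tells all that it offers.
- The arm moves only by the tool move_arm, never from a script. Its argument "rows" is a list of rows, each an object of numbers: "tx", "ty", "tz": the shift along the tool's x, y, z in m; "ax", "ay", "az": the turn, a rotation vector about the tool's x, y, z in degrees; "jaw": the closure in counts, from 0 (fully open) to 255 (shut). In form: [{"tx": .., "ty": .., "tz": .., "ax": .., "ay": .., "az": .., "jaw": ..}, ...]. A call has 1 to 12 rows; each row shifts and turns the pose as measured when the row begins, along the tool's axes as they then stand; what a row does not reach is not made up. A row lasts 1/10 s, in which the tool goes at most 50 mm and 8.59 degrees, less where a joint would pass 70% of its speed; a pose out of reach is approached as far as the arm can. A call with a gripper value outside its range is refused whole. The fingers move at their own pace and stop on an object; the grip force is fixed at half the most. Time passes only in rows, so rows that do not move let the fingers close. It gives the time, the measured TCP pose, the force and the opening at its end, in the units of the state.
- manip.state(): the state, without advancing time (a new reading comes with each control period).
- manip.grab_frame(name): name is "scene" or "top" or "wrist"; returns a dict with "color" (384x512x3 uint8, red, green, blue), "intrinsics" (3x3 intrinsics, pixels), "R" (3x3) and "t" (3): a world point X has camera coordinates R X + t. Camera axes: x right, y down, z forward; pixel columns grow to the right and rows downward; lengths in m; the calibration is good to about 2 mm. The wrist camera is an equidistant fisheye: a pixel r from the principal point sees the ray r / f radians off the axis. A picture is of the moment at which its call begins. There is no depth.
- manip.job_done(): hands the job in, once; it reports no verdict.
The state is a dict: "time": time; "joint_pos": joint angles; "joint_vel": joint speeds; "joint_efforts": joint torques, N m; "tool_pos": TCP position; "tool_rot": TCP orientation; "contact_force": force on the tool from outside, world axes, zero at the start; "ft_torque": the same for the moment, N m; "gripper_width": opening from 0.0 (shut) to 1.0 (fully open).
Only numpy, scipy, OpenCV 4.12 (cv2) and the standard library are available. Lean on these libraries where they do the work, as an engineer would, in place of code of your own. Each camera call takes 0.05 s, during which the arm holds its last target.

## Working session

There is one attempt and no reset: what is moved stays moved. The work goes in short steps, Python scripts to look and compute and a tool call to move; the robot and the scene stay as the last step left them, time stands still between calls to the robot, and variables do not carry over. Pictures are saved under pics/ and viewed, and the job is handed in when it is done.

Besides the shell and the picture viewer there is one more tool, called as name(argument=value, ...) on one line, values as JSON. move_arm: Moves the arm, as the interface text tells. Its arguments: {"type":"object","properties":{"rows":{"type":"array"}},"required":["rows"]}

```bash
mkdir -p pics && cat > h.py <<'E'
import numpy as np, cv2
from plant import manip
def grab(name,fn=None):
    f=manip.grab_frame(name)
    if fn: cv2.imwrite('pics/'+fn,cv2.cvtColor(f['color'],cv2.COLOR_RGB2BGR))
    return f
def ray(f,u,v,fish=False):
    K=f['intrinsics'];R=np.array(f['R']);t=np.array(f['t'])
    x=(u-K[0][2])/K[0][0];y=(v-K[1][2])/K[1][1]
    if fish:
        r=np.hypot(x,y);d=np.array([x/r*np.sin(r),y/r*np.sin(r),np.cos(r)]) if r>1e-9 else np.array([0,0,1.])
    else: d=np.array([x,y,1.])
    return -R.T@t, R.T@d
def onz(f,u,v,z,fish=False):
    c,d=ray(f,u,v,fish); return c+d*(z-c[2])/d[2]
def proj(f,X,fish=False):
    K=f['intrinsics'];p=np.array(f['R'])@np.array(X)+np.array(f['t'])
    if fish:
        r=np.hypot(p[0],p[1]);th=np.arctan2(r,p[2]);s=th/max(r,1e-9);return K[0][0]*p[0]*s+K[0][2],K[1][1]*p[1]*s+K[1][2]
    return K[0][0]*p[0]/p[2]+K[0][2],K[1][1]*p[1]/p[2]+K[1][2]
E
python3 - <<'E'
from h import *
for n in ['scene','top','wrist']:
    f=grab(n,n+'0.png'); print(n,np.array(f['intrinsics']).round(1).tolist(),(-np.array(f['R']).T@f['t']).round(3))
s=manip.state();print(s['time'],s['tool_pos'],s['tool_rot'],s['contact_force'],s['gripper_width'])
E
```

```text
scene [[444.7, 0.0, 257.3], [0.0, 444.7, 193.9], [0.0, 0.0, 1.0]] [ 1.354 -0.138  1.031]
top [[389.8, 0.0, 256.4], [0.0, 389.8, 195.1], [0.0, 0.0, 1.0]] [0.506 0.054 1.296]
wrist [[297.3, 0.0, 251.4], [0.0, 297.3, 191.5], [0.0, 0.0, 1.0]] [ 0.28  -0.562  0.373]
0.15 [ 0.21762236 -0.58535964  0.23031593] [-8.28013455e-04  9.84215930e-01  1.76969816e-01 -3.66485596e-05] [-0.37901622 -0.18731893 -0.38786958] 0.9996252023741027
```

View pics/scene0.png

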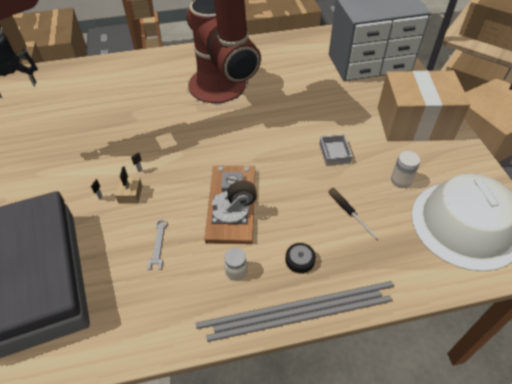

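View pics/top0.png

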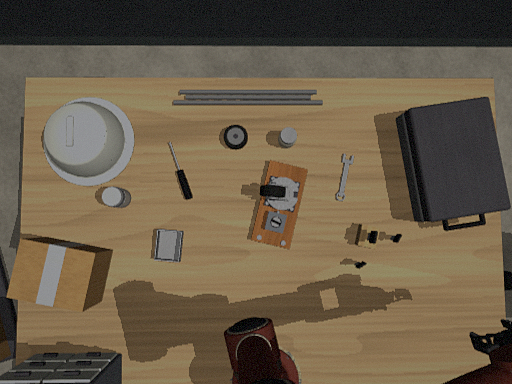

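View pics/wrist0.png

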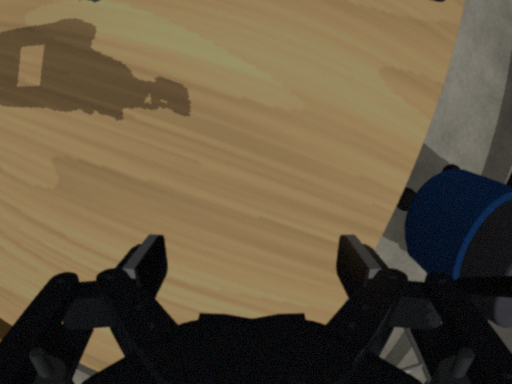

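The scene view shows the beam around (232,205) and keys near (98,188), (125,178) and (137,160). In the top view the beam is at (278,205) and the keys are at (360–398,235–265). I'll zoom in on both areas.

```bash
python3 - <<'E'
from h import *
t=cv2.imread('pics/top0.png');s=cv2.imread('pics/scene0.png')
a=cv2.resize(t[155:255,240:315],None,fx=6,fy=6,interpolation=cv2.INTER_CUBIC)
b=cv2.resize(t[210:280,330:410],None,fx=6,fy=6,interpolation=cv2.INTER_CUBIC)
cv2.imwrite('pics/ta.png',cv2.convertScaleAbs(a,alpha=1.5));cv2.imwrite('pics/tb.png',cv2.convertScaleAbs(b,alpha=1.6))
a=cv2.resize(s[155:250,195:270],None,fx=6,fy=6,interpolation=cv2.INTER_CUBIC)
b=cv2.resize(s[140:215,80:160],None,fx=6,fy=6,interpolation=cv2.INTER_CUBIC)
cv2.imwrite('pics/sa.png',a);cv2.imwrite('pics/sb.png',b)
E
```

```text
(no output)
```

View pics/ta.png

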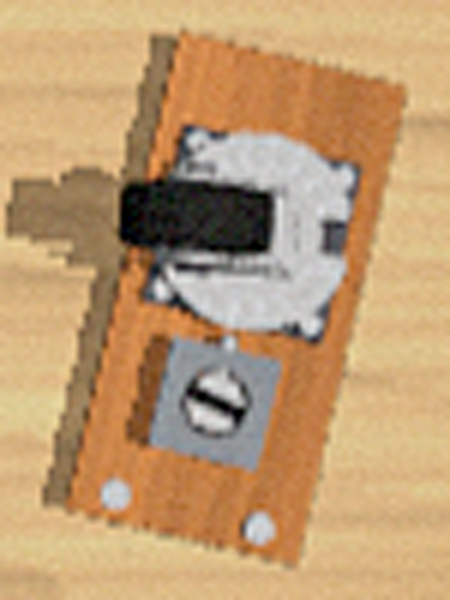

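View pics/tb.png

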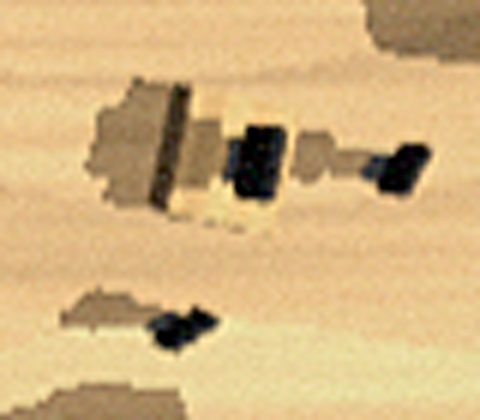

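View pics/sa.png

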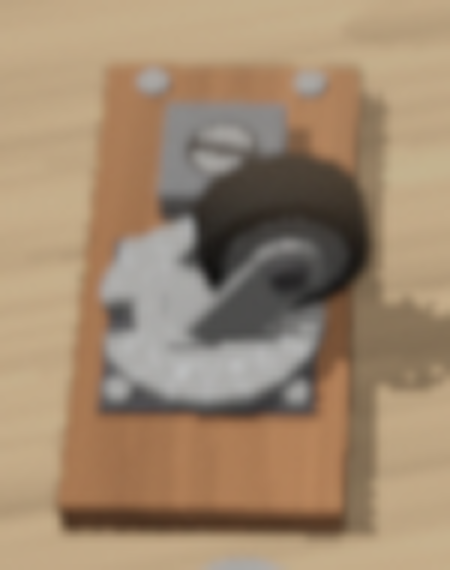

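View pics/sb.png

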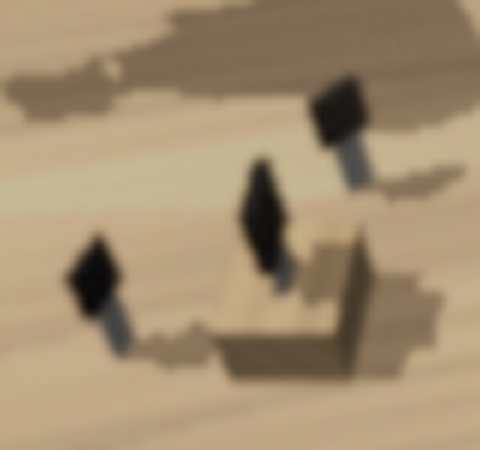

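```bash
python3 - <<'E'
from h import *
f=grab('top');g=grab('scene')
T=lambda x,y:(240+(x+.5)/6-.5,155+(y+.5)/6-.5)
S=lambda x,y:(195+(x+.5)/6-.5,155+(y+.5)/6-.5)
cs=[onz(f,*T(*p),.024)[:2] for p in [(180,30),(408,88),(298,568),(67,508)]]
print('corners',np.round(cs,4).tolist())
for i in range(4): print(np.linalg.norm(cs[i]-cs[(i+1)%4]).round(4))
cs=np.array(cs)
ax=(cs[0]+cs[1]-cs[2]-cs[3]);ax/=np.linalg.norm(ax)
c=cs.mean(0); o=c+ax*.035
print('axis',ax,np.degrees(np.arctan2(ax[1],ax[0])),'origin',o,'lock',o-.095*ax)
print('slot top',onz(f,*T(215,400),.044),'scene',onz(g,*S(224,148),.044))
print('notch top',onz(f,*T(335,237),.037),'scene',onz(g,*S(120,315),.037))
print('plate centre top',onz(f,*T(252,232),.042))
B=lambda x,y:(330+(x+.5)/6-.5,210+(y+.5)/6-.5)
SB=lambda x,y:(80+(x+.5)/6-.5,140+(y+.5)/6-.5)
# key top
print('stand scene top corners',[onz(g,*SB(*p),.04)[:2].round(4).tolist() for p in [(250,220),(215,332),(338,330),(362,232)]])
print('stand top view corners',[onz(f,*B(*p),.04)[:2].round(4).tolist() for p in [(188,85),(290,95),(240,228),(165,210)]])
print('key top view (257,162) z=.105',onz(f,*B(265,160),.105), 'scene (262,160)',onz(g,*SB(262,160),.105))
E
```

```text
corners [[0.7119, -0.0201], [0.6793, -0.1452], [0.418, -0.0812], [0.4513, 0.0436]]
0.1293
0.2691
0.1292
0.2683
axis [ 0.97138288 -0.23751904] -13.740158516484229 origin [ 0.59912794 -0.0590231 ] lock [ 0.50684657 -0.03645879]
slot top [ 0.50896876 -0.03573602  0.044     ] scene [ 0.50719432 -0.03167612  0.044     ]
notch top [ 0.59652684 -0.10218671  0.037     ] scene [ 0.59162245 -0.09714681  0.037     ]
plate centre top [ 0.59911119 -0.05678292  0.042     ]
stand scene top corners [[0.4192, -0.3488], [0.4876, -0.3673], [0.4995, -0.3099], [0.4394, -0.2952]]
stand top view corners [[0.499, -0.3129], [0.4932, -0.3681], [0.4222, -0.339], [0.4321, -0.2987]]
key top view (257,162) z=.105 [ 0.46088949 -0.33242268  0.105     ] scene (262,160) [ 0.4436439  -0.32836509  0.105     ]
```

Top-view estimates: beam origin is about (0.599, −0.058) with yaw −13.7°. The notch points to about −94° in the world, so the castor is near −80° and needs about 100° clockwise. The plank edges measure 129 × 269 mm, which matches the given size. Next I'll move the wrist camera over the beam.

```bash
cat > plan.py <<'E'
import sys
from h import *
from scipy.spatial.transform import Rotation as Ro
def cur():
    s=manip.state();q=s['tool_rot'];return np.array(s['tool_pos']),Ro.from_quat([q[1],q[2],q[3],q[0]]),s
def yawR(yaw): # tool down, y axis at yaw
    a=np.radians(yaw);y=np.array([np.cos(a),np.sin(a),0]);z=np.array([0,0,-1.]);return Ro.from_matrix(np.c_[np.cross(y,z),y,z])
def plan(P,yaw,n,jaw=0):
    p,R,s=cur();P=np.array(P);Rt=yawR(yaw)
    w=(Rt*R.inv()).as_rotvec()
    print('dist %.3f turn %.1f'%(np.linalg.norm(P-p),np.degrees(np.linalg.norm(w))))
    for i in range(n):
        Ri=Ro.from_rotvec(w*i/n)*R;Rn=Ro.from_rotvec(w*(i+1)/n)*R
        d=Ri.inv().apply((P-p)/n);a=np.degrees((Ri.inv()*Rn).as_rotvec())
        print(i,d.round(4),a.round(2))
def st():
    p,R,s=cur();m=R.as_matrix();print('t %.2f pos %s yaw %.2f tilt %.2f F %s w %.3f q %s'%(s['time'],p.round(4),np.degrees(np.arctan2(m[1,1],m[0,1])),np.degrees(np.arccos(-m[2,2])),np.round(s['contact_force'],1),s['gripper_width'],np.round(s['joint_pos'],2)))
E
python3 -c "
from plan import *
st();plan([.57,-.11,.23],-4,12)"
```

```text
t 0.25 pos [ 0.2176 -0.5856  0.2307] yaw -69.62 tilt 0.05 F [-0.7 -0.8  0.3] w 1.003 q [-1.33  0.05  1.61  0.    1.48 -0.12]
dist 0.592 turn 65.6
0 [ 0.0413 -0.0269  0.0001] [-0.   -0.   -5.47]
1 [ 0.0437 -0.0229  0.0001] [-0.   -0.   -5.47]
2 [ 0.0457 -0.0186  0.0001] [-0.   -0.   -5.47]
3 [ 0.0472 -0.0142  0.0001] [-0.   -0.   -5.47]
4 [ 0.0484 -0.0096  0.0001] [-0.   -0.   -5.47]
5 [ 0.0491 -0.0049  0.0001] [-0.   -0.   -5.47]
6 [ 0.0493 -0.0002  0.0001] [-0.   -0.   -5.47]
7 [0.0491 0.0045 0.0001] [-0.   -0.   -5.47]
8 [0.0485 0.0091 0.0001] [-0.   -0.   -5.47]
9 [0.0474 0.0137 0.0001] [-0.   -0.   -5.47]
10 [0.0459 0.0182 0.0001] [-0.   -0.   -5.47]
11 [0.0439 0.0224 0.0001] [-0.   -0.   -5.47]
```

move_arm(rows=[{"tx": 0.041, "ty": -0.027, "tz": 0, "ax": 0, "ay": 0, "az": -5.5, "jaw": 0}, {"tx": 0.044, "ty": -0.023, "tz": 0, "ax": 0, "ay": 0, "az": -5.5, "jaw": 0}, {"tx": 0.046, "ty": -0.019, "tz": 0, "ax": 0, "ay": 0, "az": -5.5, "jaw": 0}, {"tx": 0.047, "ty": -0.014, "tz": 0, "ax": 0, "ay": 0, "az": -5.5, "jaw": 0}, {"tx": 0.048, "ty": -0.01, "tz": 0, "ax": 0, "ay": 0, "az": -5.5, "jaw": 0}, {"tx": 0.049, "ty": -0.005, "tz": 0, "ax": 0, "ay": 0, "az": -5.5, "jaw": 0}, {"tx": 0.049, "ty": 0, "tz": 0, "ax": 0, "ay": 0, "az": -5.5, "jaw": 0}, {"tx": 0.049, "ty": 0.0045, "tz": 0, "ax": 0, "ay": 0, "az": -5.5, "jaw": 0}, {"tx": 0.048, "ty": 0.009, "tz": 0, "ax": 0, "ay": 0, "az": -5.5, "jaw": 0}, {"tx": 0.047, "ty": 0.014, "tz": 0, "ax": 0, "ay": 0, "az": -5.5, "jaw": 0}, {"tx": 0.046, "ty": 0.018, "tz": 0, "ax": 0, "ay": 0, "az": -5.5, "jaw": 0}, {"tx": 0.044, "ty": 0.022, "tz": 0, "ax": 0, "ay": 0, "az": -5.5, "jaw": 0}])

```text
time: 1.45
tool_pos: [0.562, -0.097, 0.2302]
tool_rot: [0.001, 0.717, 0.697, 0.0]
contact_force: [0.7, 0.0, 0.5]
gripper_width: 1.003
```

```bash
python3 -c "
from plan import *
st();f=grab('wrist','w1.png');st()
import pickle;pickle.dump(f,open('w1.pkl','wb'))
print([proj(f,p,True) for p in [(.599,-.058,.042),(.5075,-.036,.044)]])"
```

```text
t 1.45 pos [ 0.562  -0.097   0.2302] yaw -1.59 tilt 0.18 F [0.7 0.  0.5] w 1.003 q [-0.3  -0.08  1.74 -0.    1.47 -0.27]
t 1.50 pos [ 0.5647 -0.091   0.2301] yaw -1.09 tilt 0.37 F [-1.7  3.6  0.1] w 1.001 q [-0.29 -0.08  1.74  0.01  1.47 -0.27]
[(np.float64(282.66224882584555), np.float64(136.34599671803514)), (np.float64(199.63370527439207), np.float64(119.46740236782159))]
```

View pics/w1.png

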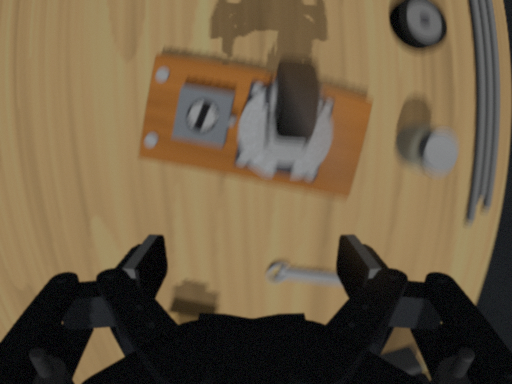

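The beam shows at (255,120) with the slot at (202,115), blurred because the arm was still moving. I'll look again now that it has settled.

```bash
python3 -c "
from plan import *
grab('top');st();f=grab('wrist','w2.png');st()
import pickle;pickle.dump(f,open('w2.pkl','wb'))
im=cv2.imread('pics/w2.png')[30:210,120:390];cv2.imwrite('pics/w2z.png',cv2.convertScaleAbs(cv2.resize(im,None,fx=2.9,fy=2.9,interpolation=cv2.INTER_CUBIC),alpha=1.4))"
```

```text
t 1.55 pos [ 0.5631 -0.0942  0.23  ] yaw -1.36 tilt 0.17 F [-0.5 -0.1  0.3] w 1.000 q [-0.3  -0.08  1.74  0.    1.47 -0.27]
t 1.60 pos [ 0.562  -0.0965  0.2299] yaw -1.56 tilt 0.11 F [-0.1  0.6 -0.3] w 1.003 q [-0.3  -0.08  1.74 -0.    1.47 -0.27]
```

View pics/w2z.png

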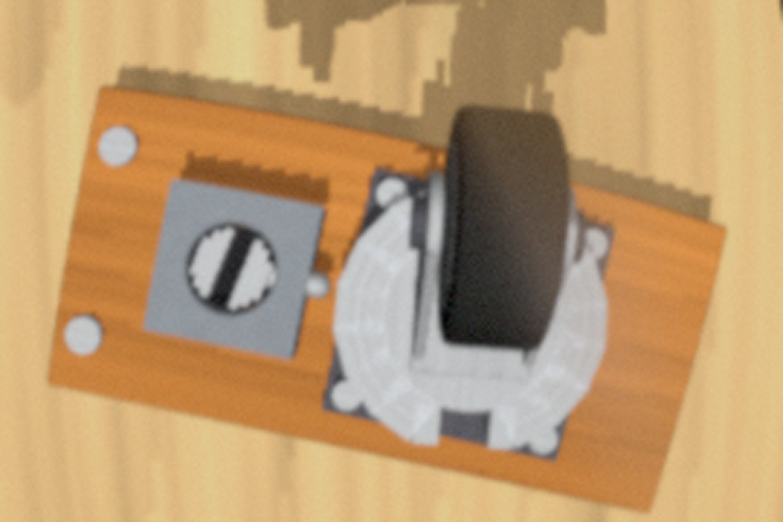

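```bash
python3 - <<'E'
from plan import *
import pickle
f=pickle.load(open('w2.pkl','rb'))
Z=lambda x,y:(120+(x+.5)/2.9-.5,30+(y+.5)/2.9-.5)
P=lambda x,y,z:onz(f,*Z(x,y),z,True)
im=cv2.imread('pics/w2.png')
slot=P(232,268,.044);print('slot',slot)
cs=np.array([P(*p,.024)[:2] for p in [(724,228),(650,511),(49,383),(102,87)]])
print(cs.round(4).tolist(),[np.linalg.norm(cs[i]-cs[(i+1)%4]).round(4) for i in range(4)])
ax=(cs[0]+cs[1]-cs[2]-cs[3]);ax/=np.linalg.norm(ax);o=cs.mean(0)+.035*ax
print('yaw',np.degrees(np.arctan2(ax[1],ax[0])),'o',o,'lock',o-.095*ax)
h=np.array([P(*p,.044)[:2] for p in [(172,180),(326,207),(292,358),(144,330)]]);print('housing',h.mean(0),[np.linalg.norm(h[i]-h[(i+1)%4]).round(4) for i in range(4)])
# plate circle fit
pts=np.array([P(*p,.042)[:2] for p in [(333,315),(345,260),(345,370),(380,420),(606,315),(600,360),(575,405),(430,445),(500,448)]])
A=np.c_[2*pts,np.ones(len(pts))];s=np.linalg.lstsq(A,(pts**2).sum(1),rcond=None)[0]
print('plate',s[:2],np.sqrt(s[2]+s[0]**2+s[1]**2))
n=(P(439,425,.042)+P(488,430,.042))/2;print('notch',n)
for c in (s[:2],o): d=n[:2]-c;print('notch dir',np.degrees(np.arctan2(d[1],d[0])),np.linalg.norm(d))
# wheel top outline far end corners z~.09
a,b=P(462,106,.09),P(550,110,.09);print('wheel outer',a,b,(a+b)/2,np.linalg.norm(a-b))
E
```

```text
slot [ 0.50836397 -0.03592538  0.044     ]
[[0.7102, -0.0205], [0.681, -0.1441], [0.4215, -0.0803], [0.4523, 0.0435]] [np.float64(0.127), np.float64(0.2672), np.float64(0.1276), np.float64(0.2657)]
yaw -13.871065713956442 o [ 0.60023797 -0.05875038] lock [ 0.50800839 -0.03597529]
housing [ 0.50833624 -0.03609496] [np.float64(0.0605), np.float64(0.0594), np.float64(0.0596), np.float64(0.0595)]
plate [ 0.59988883 -0.0576797 ] 0.05347995482869982
notch [ 0.59620309 -0.10112226  0.042     ]
notch dir -94.8494602765316 0.043598624744711836
notch dir -95.43960980359842 0.04256354882757948
wheel outer [0.59252621 0.0165552  0.09      ] [0.62151    0.01570383 0.09      ] [0.6070181  0.01612952 0.09      ] 0.02899629673166486
```

Wrist and top views agree: the origin is about (0.600, −0.058), beam yaw −13.9°, lock (0.508, −0.036), wheel direction 85°. I'll grip the wheel near its outer rim at r = 66 mm.

```bash
python3 -c "
from plan import *
st();plan([.6058,.0077,.16],-5,4);"
```

```text
t 1.60 pos [ 0.562  -0.0965  0.2299] yaw -1.56 tilt 0.11 F [-0.1  0.6 -0.3] w 1.003 q [-0.3  -0.08  1.74 -0.    1.47 -0.27]
dist 0.133 turn 3.4
0 [0.0263 0.0102 0.0175] [0.03 0.01 0.86]
1 [0.0265 0.0098 0.0175] [0.03 0.01 0.86]
2 [0.0266 0.0094 0.0175] [0.03 0.01 0.86]
3 [0.0268 0.009  0.0175] [0.03 0.01 0.86]
```

move_arm(rows=[{"tx": 0.026, "ty": 0.01, "tz": 0.017, "ax": 0, "ay": 0, "az": 0.9, "jaw": 0}, {"tx": 0.027, "ty": 0.01, "tz": 0.017, "ax": 0, "ay": 0, "az": 0.9, "jaw": 0}, {"tx": 0.027, "ty": 0.009, "tz": 0.017, "ax": 0, "ay": 0, "az": 0.9, "jaw": 0}, {"tx": 0.027, "ty": 0.009, "tz": 0.017, "ax": 0, "ay": 0, "az": 0.8, "jaw": 0}, {"tx": 0, "ty": 0, "tz": 0, "ax": 0, "ay": 0, "az": 0, "jaw": 0}])

```text
time: 2.1
tool_pos: [0.6065, 0.0056, 0.1604]
tool_rot: [0.003, 0.742, 0.671, -0.0]
contact_force: [0.1, 0.1, -0.4]
gripper_width: 0.997
```

```bash
python3 -c "
from plan import *
st();plan([.6058,.0077,.076],-5,4);"
```

```text
t 2.10 pos [0.6065 0.0056 0.1604] yaw -5.78 tilt 0.33 F [ 0.1  0.1 -0.4] w 0.997 q [-0.11  0.06  1.73 -0.    1.35 -0.01]
dist 0.084 turn 0.8
0 [ 0.0006 -0.0003  0.0211] [ 0.05  0.07 -0.19]
1 [ 0.0006 -0.0003  0.0211] [ 0.05  0.07 -0.19]
2 [ 0.0006 -0.0003  0.0211] [ 0.05  0.07 -0.19]
3 [ 0.0005 -0.0002  0.0211] [ 0.05  0.07 -0.19]
```

move_arm(rows=[{"tx": 0, "ty": 0, "tz": 0.021, "ax": 0, "ay": 0, "az": 0, "jaw": 0}, {"tx": 0.001, "ty": 0, "tz": 0.021, "ax": 0, "ay": 0, "az": 0, "jaw": 0}, {"tx": 0.001, "ty": 0, "tz": 0.021, "ax": 0, "ay": 0, "az": 0, "jaw": 0}, {"tx": 0.001, "ty": 0, "tz": 0.021, "ax": 0, "ay": 0, "az": 0, "jaw": 0}, {"tx": 0, "ty": 0, "tz": 0, "ax": 0, "ay": 0, "az": 0, "jaw": 0}])

```text
time: 2.6
tool_pos: [0.607, -0.0002, 0.0771]
tool_rot: [0.005, 0.744, 0.668, -0.001]
contact_force: [-0.1, -0.3, -1.0]
gripper_width: 1.0
```

move_arm(rows=[{"tx": 0, "ty": 0, "tz": 0, "ax": 0, "ay": 0, "az": 0, "jaw": 200}, {"tx": 0, "ty": 0, "tz": 0, "ax": 0, "ay": 0, "az": 0, "jaw": 200}, {"tx": 0, "ty": 0, "tz": 0, "ax": 0, "ay": 0, "az": 0, "jaw": 200}, {"tx": 0, "ty": 0, "tz": 0, "ax": 0, "ay": 0, "az": 0, "jaw": 200}, {"tx": 0, "ty": 0, "tz": 0, "ax": 0, "ay": 0, "az": 0, "jaw": 200}])

```text
time: 3.1
tool_pos: [0.6074, -0.0028, 0.0818]
tool_rot: [0.006, 0.746, 0.666, 0.0]
contact_force: [-0.1, 0.3, -3.7]
gripper_width: 0.469
```

```bash
python3 -c "
from plan import *
st();f=grab('wrist','w3.png')"
```

```text
t 3.10 pos [ 0.6074 -0.0028  0.0818] yaw -6.47 tilt 0.69 F [-0.1  0.3 -3.7] w 0.469 q [-0.12  0.14  1.78 -0.01  1.21 -0.01]
```

View pics/w3.png

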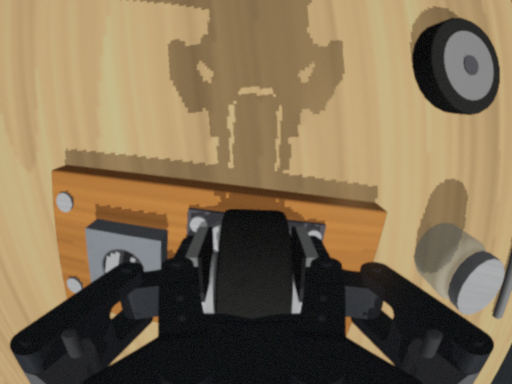

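The grip sits too far in (r ≈ 55 mm, opening 40 mm, maybe on the fork). I'll reopen, move 12 mm outward and 5 mm down, and close again.

move_arm(rows=[{"tx": 0, "ty": 0, "tz": 0, "ax": 0, "ay": 0, "az": 0, "jaw": 50}, {"tx": 0, "ty": 0, "tz": 0, "ax": 0, "ay": 0, "az": 0, "jaw": 50}, {"tx": 0.007, "ty": 0, "tz": 0.003, "ax": 0, "ay": 0, "az": -0.5, "jaw": 50}, {"tx": 0.007, "ty": 0, "tz": 0.003, "ax": 0, "ay": 0.5, "az": -0.5, "jaw": 50}, {"tx": 0.001, "ty": 0, "tz": 0.001, "ax": 0, "ay": 0, "az": 0, "jaw": 50}])

```text
time: 3.65
tool_pos: [0.6118, 0.0128, 0.0762]
tool_rot: [0.006, 0.739, 0.674, 0.005]
contact_force: [0.3, -0.5, 0.1]
gripper_width: 0.802
```

```bash
python3 -c "
from plan import *
st();plan([.6058,.0077,.076],-5,1)"
```

```text
t 3.65 pos [0.6118 0.0128 0.0762] yaw -5.30 tilt 0.89 F [ 0.3 -0.5  0.1] w 0.802 q [-0.1   0.15  1.77  0.    1.2  -0.01]
dist 0.008 turn 0.9
0 [-0.0056 -0.0055  0.0002] [ 0.89 -0.01 -0.3 ]
```

move_arm(rows=[{"tx": -0.003, "ty": -0.005, "tz": 0, "ax": 0.9, "ay": 0, "az": -0.3, "jaw": 50}, {"tx": 0, "ty": 0, "tz": 0, "ax": 0, "ay": 0, "az": 0, "jaw": 220}, {"tx": 0, "ty": 0, "tz": 0, "ax": 0, "ay": 0, "az": 0, "jaw": 220}, {"tx": 0, "ty": 0, "tz": 0, "ax": 0, "ay": 0, "az": 0, "jaw": 220}, {"tx": 0, "ty": 0, "tz": 0, "ax": 0, "ay": 0, "az": 0, "jaw": 220}, {"tx": 0, "ty": 0, "tz": 0, "ax": 0, "ay": 0, "az": 0, "jaw": 220}, {"tx": 0, "ty": 0, "tz": 0, "ax": 0, "ay": 0, "az": 0, "jaw": 220}])

```text
time: 4.35
tool_pos: [0.6067, 0.0106, 0.0764]
tool_rot: [-0.0, 0.737, 0.676, 0.0]
contact_force: [-0.3, -0.5, -0.3]
gripper_width: 0.365
```

```bash
python3 -c "
from plan import *
st();f=grab('wrist','w4.png')"
```

```text
t 4.35 pos [0.6067 0.0106 0.0764] yaw -4.95 tilt 0.05 F [-0.3 -0.5 -0.3] w 0.365 q [-0.11  0.15  1.78  0.    1.21 -0.02]
```

View pics/w4.png

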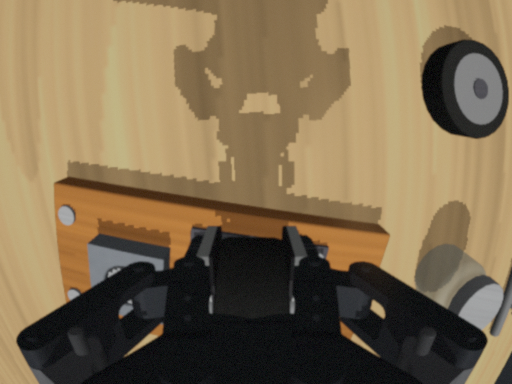

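Opening is 31 mm, so the fingers are on the wheel. Now I'll swing it clockwise, checking halfway.

move_arm(rows=[{"tx": -0.0003, "ty": 0.006, "tz": 0, "ax": 0, "ay": 0, "az": 5, "jaw": 220}, {"tx": -0.0005, "ty": 0.0084, "tz": 0, "ax": 0, "ay": 0, "az": 7, "jaw": 220}, {"tx": -0.0005, "ty": 0.0084, "tz": 0, "ax": 0, "ay": 0, "az": 7, "jaw": 220}, {"tx": -0.0005, "ty": 0.0084, "tz": 0, "ax": 0, "ay": 0, "az": 7, "jaw": 220}, {"tx": -0.0005, "ty": 0.0084, "tz": 0, "ax": 0, "ay": 0, "az": 7, "jaw": 220}])

```text
time: 4.9
tool_pos: [0.644, -0.005, 0.0764]
tool_rot: [0.001, 0.903, 0.431, -0.0]
contact_force: [0.6, -1.0, 0.6]
gripper_width: 0.361
```

```bash
cat >> plan.py <<'E'
O=np.array([.600,-.0582]);BY=-13.85
def cas():
    st();p,R,s=cur();d=p[:2]-O;m=R.as_matrix()
    print('r %.4f dir %.1f jawdir %.1f'%(np.linalg.norm(d),np.degrees(np.arctan2(d[1],d[0])),np.degrees(np.arctan2(m[1,0],m[0,0]))),'torque',np.round(s['ft_torque'],2))
E
python3 -c "
from plan import *
cas()"
```

```text
t 4.90 pos [ 0.644  -0.005   0.0764] yaw -38.99 tilt 0.12 F [ 0.6 -1.   0.6] w 0.361 q [-0.12  0.23  1.68 -0.    1.22  0.56]
r 0.0691 dir 50.4 jawdir 51.0 torque [-0.06  0.17  0.23]
```

move_arm(rows=[{"tx": -0.0005, "ty": 0.0084, "tz": 0, "ax": 0, "ay": 0, "az": 7, "jaw": 220}, {"tx": -0.0005, "ty": 0.0084, "tz": 0, "ax": 0, "ay": 0, "az": 7, "jaw": 220}, {"tx": -0.0005, "ty": 0.0084, "tz": 0, "ax": 0, "ay": 0, "az": 7, "jaw": 220}, {"tx": -0.0005, "ty": 0.0084, "tz": 0, "ax": 0, "ay": 0, "az": 7, "jaw": 220}, {"tx": -0.0005, "ty": 0.0084, "tz": 0, "ax": 0, "ay": 0, "az": 7, "jaw": 220}, {"tx": -0.0005, "ty": 0.0084, "tz": 0, "ax": 0, "ay": 0, "az": 7, "jaw": 220}, {"tx": -0.0005, "ty": 0.0084, "tz": 0, "ax": 0, "ay": 0, "az": 7, "jaw": 220}, {"tx": -0.0005, "ty": 0.0084, "tz": 0, "ax": 0, "ay": 0, "az": 7, "jaw": 220}, {"tx": -0.0003, "ty": 0.006, "tz": 0, "ax": 0, "ay": 0, "az": 5, "jaw": 220}])

```text
time: 5.8
tool_pos: [0.6671, -0.0743, 0.0762]
tool_rot: [0.001, 0.994, -0.109, -0.004]
contact_force: [-1.6, 0.2, 0.4]
gripper_width: 0.366
```

```bash
python3 -c "
from plan import *
cas();grab('top');cas()"
```

```text
t 5.80 pos [ 0.6671 -0.0743  0.0762] yaw -102.51 tilt 0.43 F [-1.6  0.2  0.4] w 0.366 q [-0.22  0.3   1.61 -0.    1.24  1.57]
r 0.0690 dir -13.5 jawdir -12.5 torque [0.47 0.03 0.12]
t 5.85 pos [ 0.667  -0.0747  0.0762] yaw -102.69 tilt 0.42 F [-0.2  1.7  1. ] w 0.366 q [-0.22  0.3   1.61 -0.    1.24  1.57]
r 0.0690 dir -13.8 jawdir -12.7 torque [ 0.65 -0.07 -0.21]
```

move_arm(rows=[{"tx": 0, "ty": 0, "tz": 0, "ax": 0, "ay": 0, "az": 0.5, "jaw": 220}, {"tx": 0, "ty": 0, "tz": 0, "ax": 0, "ay": 0, "az": 0, "jaw": 0}, {"tx": 0, "ty": 0, "tz": 0, "ax": 0, "ay": 0, "az": 0, "jaw": 0}, {"tx": 0, "ty": 0, "tz": 0, "ax": 0, "ay": 0, "az": 0, "jaw": 0}, {"tx": 0, "ty": 0, "tz": 0, "ax": 0, "ay": 0, "az": 0, "jaw": 0}, {"tx": 0, "ty": 0, "tz": -0.03, "ax": 0, "ay": 0, "az": 0, "jaw": 0}, {"tx": 0, "ty": 0, "tz": -0.05, "ax": 0, "ay": 0, "az": 0, "jaw": 0}, {"tx": -0.02, "ty": 0, "tz": -0.05, "ax": 0, "ay": 0, "az": 0, "jaw": 0}, {"tx": -0.05, "ty": 0, "tz": -0.03, "ax": 0, "ay": 0, "az": 0, "jaw": 0}, {"tx": -0.05, "ty": 0, "tz": -0.02, "ax": 0, "ay": 0, "az": 0, "jaw": 0}, {"tx": -0.05, "ty": 0, "tz": 0, "ax": 0, "ay": 0, "az": 0, "jaw": 0}, {"tx": 0, "ty": 0, "tz": 0, "ax": 0, "ay": 0, "az": 0, "jaw": 0}])

```text
time: 7.05
tool_pos: [0.5072, -0.0371, 0.2542]
tool_rot: [0.002, 0.994, -0.11, -0.007]
contact_force: [-0.0, -0.4, -0.4]
gripper_width: 0.999
```

```bash
python3 -c "
from plan import *
grab('top');st();f=grab('wrist','w5.png')
import pickle;pickle.dump(f,open('w5.pkl','wb'))"
```

```text
t 7.10 pos [ 0.5102 -0.038   0.2559] yaw -102.67 tilt 0.56 F [ 1.  -0.6  0.5] w 1.001 q [-0.22 -0.23  1.84 -0.01  1.54  1.58]
```

View pics/w5.png

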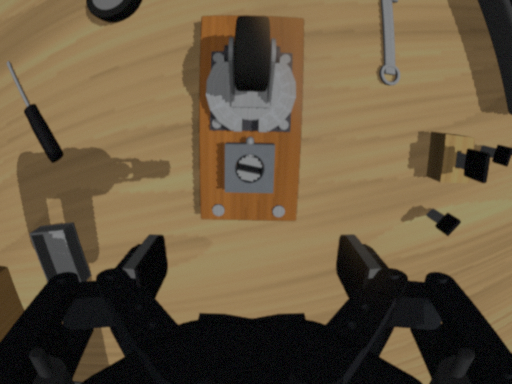

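```bash
python3 - <<'E'
from plan import *
im=cv2.imread('pics/w5.png')
cv2.imwrite('pics/w5z.png',cv2.convertScaleAbs(cv2.resize(im[10:230,190:315],None,fx=2.6*1,fy=2.6,interpolation=cv2.INTER_CUBIC),alpha=1.3))
cv2.imwrite('pics/w5k.png',cv2.convertScaleAbs(cv2.resize(im[120:245,400:512],None,fx=4.8,fy=4.8,interpolation=cv2.INTER_CUBIC),alpha=1.3))
E
```

```text
(no output)
```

View pics/w5z.png

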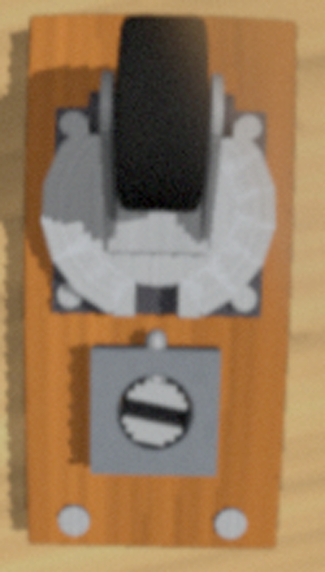

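View pics/w5k.png

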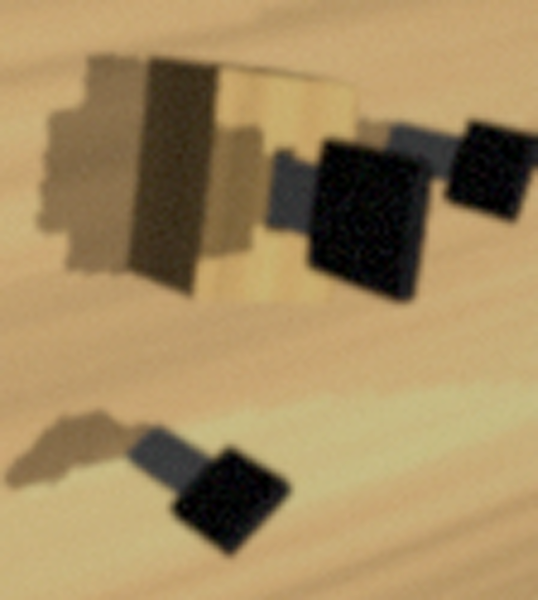

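The notch and the bolt line up at zoom x ≈ 157. The slot looks slightly rotated, so I'll measure it along with the notch alignment.

```bash
python3 - <<'E'
from plan import *
import pickle
def ang(fn,pk,box,thr):
    f=pickle.load(open(pk,'rb'));im=cv2.cvtColor(f['color'],cv2.COLOR_RGB2GRAY)
    c=onz(f,*box,.044,True)
    pts=[]
    for v in range(int(box[1])-14,int(box[1])+15):
        for u in range(int(box[0])-14,int(box[0])+15):
            P=onz(f,u,v,.044,True)[:2]
            if np.linalg.norm(P-c[:2])<.0125 and im[v,u]<thr: pts.append(P)
    pts=np.array(pts);m=pts.mean(0);w,V=np.linalg.eigh(np.cov((pts-m).T))
    print(pk,len(pts),m,'angle',np.degrees(np.arctan2(V[1,1],V[0,1]))%180,np.sqrt(w)*3.46)
ang(0,'w2.pkl',(120+232.5/2.9-.5,30+268.5/2.9-.5),90)
ang(0,'w5.pkl',(190+155/2.6-.5,10+411/2.6-.5),90)
f=pickle.load(open('w5.pkl','rb'))
P=lambda x,y,z:onz(f,190+(x+.5)/2.6-.5,10+(y+.5)/2.6-.5,z,True)
n=(P(136,298,.042)+P(178,298,.042))/2;d=n[:2]-O;print('notch',n,np.degrees(np.arctan2(d[1],d[0])),'want',180+BY)
print('bolt',P(157,338,.037),'slot',P(154,411,.044))
pts=np.array([P(*p,.042)[:2] for p in [(42,225),(55,270),(100,305),(275,215),(262,265),(215,308)]])
A=np.c_[2*pts,np.ones(len(pts))];s=np.linalg.lstsq(A,(pts**2).sum(1),rcond=None)[0]
print('plate',s[:2],np.sqrt(s[2]+s[0]**2+s[1]**2))
E
```

```text
w2.pkl 160 [ 0.50792679 -0.03570847] angle 65.23863043556307 [0.00818844 0.02458188]
w5.pkl 140 [ 0.50888689 -0.03547704] angle 65.33214093124788 [0.00844627 0.0248888 ]
notch [ 0.56041088 -0.04850788  0.042     ] 166.24354982403327 want 166.15
bolt [ 0.54184655 -0.04432841  0.037     ] slot [ 0.50948867 -0.03559248  0.044     ]
plate [ 0.60192738 -0.05825226] 0.05402075476118246
```

Notch is at 166.2° against the 166.15° wanted. The slot centre is about (0.508, −0.036) and runs at 65.3°, so the lock already stands about 11° clockwise. Next I'll view the key stand from close up.

```bash
python3 -c "
from plan import *
plan([.40,-.315,.25],-104,7)"
```

```text
dist 0.298 turn 1.4
0 [-0.0069  0.042   0.0012] [0.05 0.06 0.19]
1 [-0.0068  0.0421  0.0011] [0.05 0.06 0.19]
2 [-0.0066  0.0421  0.0011] [0.05 0.06 0.19]
3 [-0.0065  0.0421  0.0011] [0.05 0.06 0.19]
4 [-0.0064  0.0421  0.001 ] [0.05 0.06 0.19]
5 [-0.0062  0.0422  0.001 ] [0.05 0.06 0.19]
6 [-0.0061  0.0422  0.0009] [0.05 0.06 0.19]
```

move_arm(rows=[{"tx": -0.007, "ty": 0.042, "tz": 0.001, "ax": 0, "ay": 0, "az": 0.2, "jaw": 0}, {"tx": -0.007, "ty": 0.042, "tz": 0.001, "ax": 0, "ay": 0, "az": 0.2, "jaw": 0}, {"tx": -0.007, "ty": 0.042, "tz": 0.001, "ax": 0, "ay": 0, "az": 0.2, "jaw": 0}, {"tx": -0.007, "ty": 0.042, "tz": 0.001, "ax": 0, "ay": 0, "az": 0.2, "jaw": 0}, {"tx": -0.006, "ty": 0.042, "tz": 0.001, "ax": 0, "ay": 0, "az": 0.2, "jaw": 0}, {"tx": -0.006, "ty": 0.042, "tz": 0.001, "ax": 0, "ay": 0, "az": 0.2, "jaw": 0}, {"tx": -0.006, "ty": 0.042, "tz": 0.001, "ax": 0.3, "ay": 0.3, "az": 0.2, "jaw": 0}, {"tx": 0, "ty": 0, "tz": 0, "ax": 0, "ay": 0, "az": 0, "jaw": 0}, {"tx": 0, "ty": 0, "tz": 0, "ax": 0, "ay": 0, "az": 0, "jaw": 0}])

```text
time: 8.05
tool_pos: [0.4071, -0.3326, 0.2522]
tool_rot: [0.001, 0.993, -0.121, 0.001]
contact_force: [0.1, -0.3, 0.6]
gripper_width: 0.998
```

```bash
python3 -c "
from plan import *
st();f=grab('wrist','w6.png');g=grab('scene')
import pickle;pickle.dump(f,open('w6.pkl','wb'))
im=cv2.imread('pics/w6.png')
print([proj(f,p,True) for p in [(.46,-.33,.04)]])
u,v=map(int,proj(f,(.46,-.33,.06),True));u0=max(0,u-60);v0=max(0,v-60);print(u0,v0)
cv2.imwrite('pics/w6z.png',cv2.convertScaleAbs(cv2.resize(im[v0:v0+120,u0:u0+120],None,fx=5,fy=5,interpolation=cv2.INTER_CUBIC),alpha=1.4))"
```

```text
t 8.05 pos [ 0.4071 -0.3326  0.2522] yaw -103.90 tilt 0.17 F [ 0.1 -0.3  0.6] w 0.998 q [-0.83 -0.2   1.82  0.    1.52  0.99]
[(np.float64(238.66723500956564), np.float64(126.73889653860903))]
177 67
```

View pics/w6z.png

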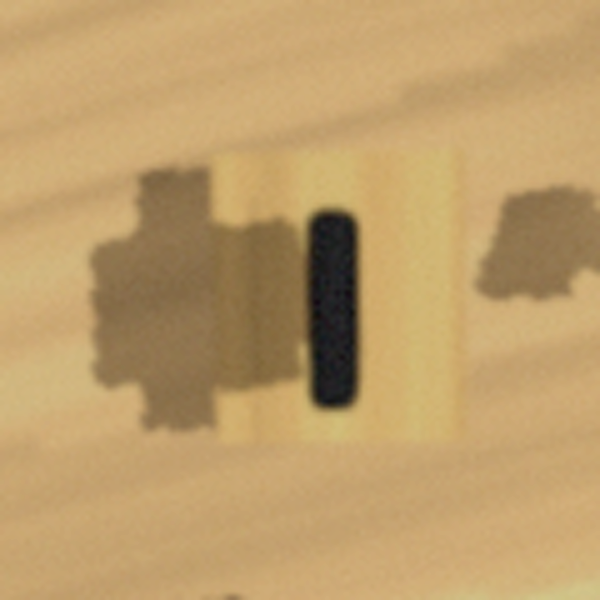

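View pics/w6.png

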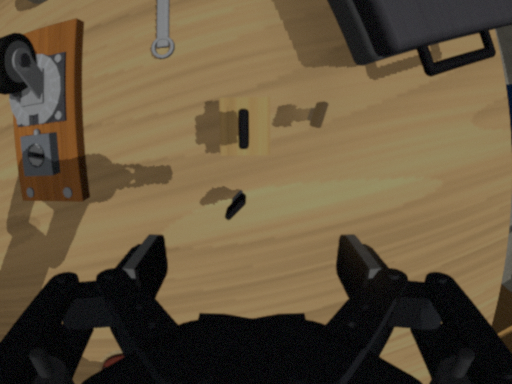

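The view looks almost straight down on the key in its stand, with the handle at zoom (333,309) and aligned with the jaws.

```bash
python3 - <<'E'
from plan import *
import pickle
f=pickle.load(open('w6.pkl','rb'))
g=f['color'].max(2).astype(int)
u0,v0=177,67
m=np.zeros(g.shape,np.uint8);m[105:152,236:252]=(g[105:152,236:252]<60)
ys,xs=np.nonzero(m)
(c,sz,a)=cv2.minAreaRect(np.c_[xs,ys].astype(np.float32));b=cv2.boxPoints((c,sz,a))
W=np.array([onz(f,*p,.105,True)[:2] for p in b])
e=[W[(i+1)%4]-W[i] for i in range(4)]
print('px',c,sz,'centre',W.mean(0),[ (np.linalg.norm(x).round(4),np.degrees(np.arctan2(x[1],x[0])).round(1)) for x in e])
P=lambda x,y,z:onz(f,u0+(x+.5)/5-.5,v0+(y+.5)/5-.5,z,True)
S=np.array([P(*p,.04)[:2] for p in [(213,147),(463,150),(463,440),(213,440)]])
print('stand',S.mean(0),[(np.linalg.norm(S[(i+1)%4]-S[i]).round(4),np.degrees(np.arctan2(*(S[(i+1)%4]-S[i])[::-1])).round(1)) for i in range(4)])
st()
E
```

```text
px (243.0, 128.5) (37.0, 8.0) centre [ 0.45928778 -0.33694551] [(np.float64(0.0077), np.float64(-104.2)), (np.float64(0.0362), np.float64(166.0)), (np.float64(0.0078), np.float64(75.9)), (np.float64(0.0363), np.float64(-14.2))]
stand [ 0.45995997 -0.33667382] [(np.float64(0.059), np.float64(-104.9)), (np.float64(0.0697), np.float64(166.5)), (np.float64(0.0603), np.float64(76.0)), (np.float64(0.0706), np.float64(-14.6))]
t 8.15 pos [ 0.4074 -0.3313  0.2522] yaw -103.77 tilt 0.17 F [-0.  -0.  -0.3] w 0.997 q [-0.82 -0.2   1.82  0.    1.52  0.99]
```

```bash
python3 - <<'E'
from plan import *
import pickle
f=pickle.load(open('w6.pkl','rb'));t=grab('top')
im=cv2.imread('pics/w6.png');cv2.imwrite('pics/w6y.png',cv2.convertScaleAbs(cv2.resize(im[80:230,190:340],None,fx=4,fy=4,interpolation=cv2.INTER_CUBIC),alpha=1.4))
B=lambda x,y:(330+(x+.5)/6-.5,210+(y+.5)/6-.5)
k=np.array([.4596,-.3368]);y=np.array([np.cos(np.radians(-104.2)),np.sin(np.radians(-104.2))]);x=np.array([-y[1],y[0]])
for z in (.03,.06,.08):
  for n,p in (('w',onz(f,320,110,z,True)),('t',onz(t,*B(400,168),z)),('w2',onz(f,236,205,z,True)),('t2',onz(t,*B(185,325),z))):
    d=p[:2]-k;print(z,n,p[:2].round(3),'along x %.3f y %.3f'%(d@x,d@y))
plan([.4596,-.3368,.13],-104.2,4)
E
```

```text
0.03 w [ 0.457 -0.432] along x 0.021 y 0.093
0.03 t [ 0.453 -0.431] along x 0.017 y 0.092
0.03 w2 [ 0.364 -0.301] along x -0.102 y -0.011
0.03 t2 [ 0.37  -0.311] along x -0.093 y -0.003
0.06 w [ 0.458 -0.425] along x 0.021 y 0.086
0.06 t [ 0.454 -0.419] along x 0.015 y 0.081
0.06 w2 [ 0.373 -0.305] along x -0.092 y -0.009
0.06 t2 [ 0.373 -0.302] along x -0.092 y -0.012
0.08 w [ 0.459 -0.421] along x 0.020 y 0.081
0.08 t [ 0.455 -0.411] along x 0.014 y 0.073
0.08 w2 [ 0.379 -0.308] along x -0.086 y -0.008
0.08 t2 [ 0.375 -0.296] along x -0.092 y -0.018
dist 0.133 turn 0.5
0 [ 0.0129 -0.0016  0.0306] [ 0.02 -0.04  0.12]
1 [ 0.0129 -0.0017  0.0306] [ 0.02 -0.04  0.12]
2 [ 0.013  -0.0017  0.0306] [ 0.02 -0.04  0.12]
3 [ 0.013  -0.0017  0.0306] [ 0.02 -0.04  0.12]
```

View pics/w6y.png

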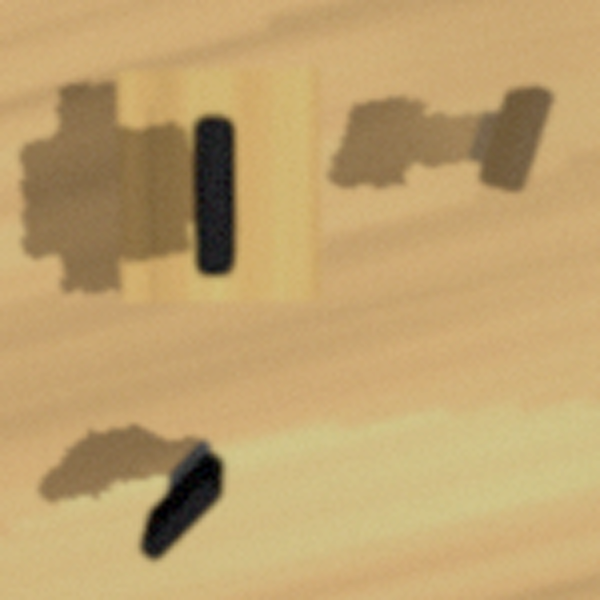

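The decoy keys are over 70 mm away, so I'll use a half-open jaw for clearance.

move_arm(rows=[{"tx": 0.013, "ty": -0.002, "tz": 0.03, "ax": 0, "ay": 0, "az": 0.1, "jaw": 110}, {"tx": 0.013, "ty": -0.002, "tz": 0.03, "ax": 0, "ay": 0, "az": 0.1, "jaw": 110}, {"tx": 0.013, "ty": -0.002, "tz": 0.03, "ax": 0, "ay": 0, "az": 0.1, "jaw": 110}, {"tx": 0.013, "ty": -0.002, "tz": 0.03, "ax": 0, "ay": 0, "az": 0.1, "jaw": 110}, {"tx": 0, "ty": 0, "tz": 0, "ax": 0, "ay": 0, "az": 0, "jaw": 110}, {"tx": 0, "ty": 0, "tz": 0, "ax": 0, "ay": 0, "az": 0, "jaw": 110}])

```text
time: 8.8
tool_pos: [0.4687, -0.3301, 0.1329]
tool_rot: [0.003, 0.993, -0.116, 0.004]
contact_force: [0.7, -0.2, 0.8]
gripper_width: 0.562
```

```bash
python3 -c "
from plan import *
st();plan([.4596,-.3368,.066],-104.2,1)"
```

```text
t 8.80 pos [ 0.4687 -0.3301  0.1329] yaw -103.36 tilt 0.58 F [ 0.7 -0.2  0.8] w 0.562 q [-0.74  0.    1.83  0.    1.3   1.06]
dist 0.068 turn 1.0
0 [-0.0079  0.0083  0.0668] [ 0.27 -0.52  0.84]
```

move_arm(rows=[{"tx": -0.006, "ty": 0.006, "tz": 0.01, "ax": 0.3, "ay": -0.5, "az": 0.8, "jaw": 110}, {"tx": 0, "ty": 0, "tz": 0, "ax": 0, "ay": 0, "az": 0, "jaw": 110}, {"tx": 0, "ty": 0, "tz": 0, "ax": 0, "ay": 0, "az": 0, "jaw": 110}])

```text
time: 9.1
tool_pos: [0.4622, -0.3354, 0.1264]
tool_rot: [0.001, 0.992, -0.123, 0.002]
contact_force: [0.9, -0.5, 0.2]
gripper_width: 0.566
```

```bash
python3 -c "
from plan import *
st();plan([.4596,-.3368,.066],-104.2,3)"
```

```text
t 9.10 pos [ 0.4622 -0.3354  0.1264] yaw -104.13 tilt 0.28 F [ 0.9 -0.5  0.2] w 0.566 q [-0.76  0.01  1.84  0.    1.29  1.06]
dist 0.060 turn 0.3
0 [-0.0008  0.0006  0.0201] [ 0.04 -0.09  0.02]
1 [-0.0008  0.0006  0.0201] [ 0.04 -0.09  0.02]
2 [-0.0008  0.0007  0.0201] [ 0.04 -0.09  0.02]
```

move_arm(rows=[{"tx": -0.001, "ty": 0.001, "tz": 0.018, "ax": 0, "ay": -0.1, "az": 0, "jaw": 110}, {"tx": -0.001, "ty": 0.001, "tz": 0.018, "ax": 0, "ay": -0.1, "az": 0, "jaw": 110}, {"tx": -0.001, "ty": 0, "tz": 0.014, "ax": 0, "ay": 0, "az": 0, "jaw": 110}, {"tx": 0, "ty": 0, "tz": 0.004, "ax": 0, "ay": 0, "az": 0, "jaw": 110}, {"tx": 0, "ty": 0, "tz": 0, "ax": 0, "ay": 0, "az": 0, "jaw": 110}])

```text
time: 9.6
tool_pos: [0.4605, -0.3404, 0.077]
tool_rot: [0.004, 0.992, -0.124, 0.005]
contact_force: [0.1, -0.5, 0.5]
gripper_width: 0.569
```

```bash
python3 -c "
from plan import *
st();plan([.4596,-.3368,.066],-104.2,1)"
```

```text
t 9.60 pos [ 0.4605 -0.3404  0.077 ] yaw -104.28 tilt 0.74 F [ 0.1 -0.5  0.5] w 0.569 q [-0.77  0.07  1.87 -0.    1.19  1.05]
dist 0.012 turn 0.7
0 [-0.0019 -0.0034  0.0109] [ 0.43 -0.6  -0.08]
```

move_arm(rows=[{"tx": -0.002, "ty": -0.003, "tz": 0.009, "ax": 0.4, "ay": -0.6, "az": 0, "jaw": 110}, {"tx": 0, "ty": 0, "tz": 0.002, "ax": 0, "ay": 0, "az": 0, "jaw": 110}, {"tx": 0, "ty": 0, "tz": 0, "ax": 0, "ay": 0, "az": 0, "jaw": 110}])

```text
time: 9.9
tool_pos: [0.4602, -0.3376, 0.067]
tool_rot: [0.001, 0.992, -0.124, 0.001]
contact_force: [-0.2, 0.1, 0.6]
gripper_width: 0.566
```

```bash
python3 -c "
from plan import *
st();plan([.4596,-.3368,.066],-104.2,1)"
```

```text
t 9.90 pos [ 0.4602 -0.3376  0.067 ] yaw -104.28 tilt 0.12 F [-0.2  0.1  0.6] w 0.566 q [-0.76  0.08  1.87 -0.    1.19  1.06]
dist 0.001 turn 0.1
0 [-0.0008 -0.0007  0.0009] [ 0.07 -0.1  -0.08]
```

move_arm(rows=[{"tx": -0.0008, "ty": -0.0007, "tz": 0, "ax": 0, "ay": 0, "az": 0, "jaw": 110}, {"tx": 0, "ty": 0, "tz": 0, "ax": 0, "ay": 0, "az": 0, "jaw": 255}, {"tx": 0, "ty": 0, "tz": 0, "ax": 0, "ay": 0, "az": 0, "jaw": 255}, {"tx": 0, "ty": 0, "tz": 0, "ax": 0, "ay": 0, "az": 0, "jaw": 255}, {"tx": 0, "ty": 0, "tz": 0, "ax": 0, "ay": 0, "az": 0, "jaw": 255}, {"tx": 0, "ty": 0, "tz": 0, "ax": 0, "ay": 0, "az": 0, "jaw": 255}, {"tx": 0, "ty": 0, "tz": 0, "ax": 0, "ay": 0, "az": 0, "jaw": 255}])

```text
time: 10.6
tool_pos: [0.4601, -0.337, 0.068]
tool_rot: [0.001, 0.992, -0.124, 0.001]
contact_force: [0.9, -0.1, 0.4]
gripper_width: 0.108
```

```bash
python3 -c "
from plan import *
st();f=grab('wrist','w7.png')"
```

```text
t 10.60 pos [ 0.4601 -0.337   0.068 ] yaw -104.26 tilt 0.21 F [ 0.9 -0.1  0.4] w 0.108 q [-0.76  0.08  1.87 -0.    1.19  1.06]
```

View pics/w7.png

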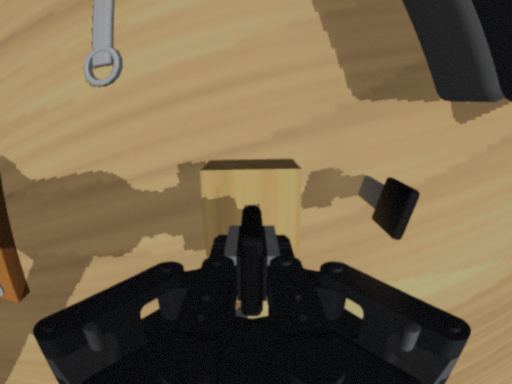

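The key is gripped (opening ≈ 9 mm on the 10 mm handle). Lifting straight up.

move_arm(rows=[{"tx": 0, "ty": 0, "tz": -0.008, "ax": 0, "ay": 0, "az": 0, "jaw": 255}, {"tx": 0, "ty": 0, "tz": -0.015, "ax": 0, "ay": 0, "az": 0, "jaw": 255}, {"tx": 0, "ty": 0, "tz": -0.02, "ax": 0, "ay": 0, "az": 0, "jaw": 255}, {"tx": 0, "ty": 0, "tz": -0.025, "ax": 0, "ay": 0, "az": 0, "jaw": 255}, {"tx": 0, "ty": 0, "tz": -0.025, "ax": 0, "ay": 0, "az": 0, "jaw": 255}, {"tx": 0, "ty": 0, "tz": -0.01, "ax": 0, "ay": 0, "az": 0, "jaw": 255}])

```text
time: 11.25
tool_pos: [0.4593, -0.3361, 0.1774]
tool_rot: [0.001, 0.992, -0.124, 0.001]
contact_force: [-0.6, -0.9, -0.6]
gripper_width: 0.109
```

```bash
python3 -c "
from plan import *
st();plan([.5083,-.0357,.17],-24.7,12)"
```

```text
t 11.25 pos [ 0.4593 -0.3361  0.1774] yaw -104.27 tilt 0.12 F [-0.6 -0.9 -0.6] w 0.109 q [-0.76 -0.04  1.8  -0.    1.38  1.06]
dist 0.304 turn 79.6
0 [-0.0022 -0.0253  0.0006] [ 0.01 -0.   -6.63]
1 [ 0.0007 -0.0254  0.0006] [ 0.01 -0.   -6.63]
2 [ 0.0036 -0.0251  0.0006] [ 0.01 -0.   -6.63]
3 [ 0.0065 -0.0245  0.0006] [ 0.01 -0.   -6.63]
4 [ 0.0093 -0.0236  0.0006] [ 0.01 -0.   -6.63]
5 [ 0.012  -0.0224  0.0006] [ 0.01 -0.   -6.63]
6 [ 0.0145 -0.0208  0.0006] [ 0.01 -0.   -6.63]
7 [ 0.0168 -0.019   0.0006] [ 0.01 -0.   -6.63]
8 [ 0.0189 -0.017   0.0006] [ 0.01 -0.   -6.63]
9 [ 0.0207 -0.0147  0.0006] [ 0.01 -0.   -6.63]
10 [ 0.0223 -0.0122  0.0006] [ 0.01 -0.   -6.63]
11 [ 0.0235 -0.0095  0.0006] [ 0.01 -0.   -6.63]
```

move_arm(rows=[{"tx": -0.002, "ty": -0.025, "tz": 0.001, "ax": 0, "ay": 0, "az": -6.6, "jaw": 255}, {"tx": 0.001, "ty": -0.025, "tz": 0.001, "ax": 0, "ay": 0, "az": -6.6, "jaw": 255}, {"tx": 0.004, "ty": -0.025, "tz": 0.001, "ax": 0, "ay": 0, "az": -6.6, "jaw": 255}, {"tx": 0.006, "ty": -0.0245, "tz": 0.001, "ax": 0, "ay": 0, "az": -6.6, "jaw": 255}, {"tx": 0.009, "ty": -0.0235, "tz": 0.001, "ax": 0, "ay": 0, "az": -6.6, "jaw": 255}, {"tx": 0.012, "ty": -0.022, "tz": 0.001, "ax": 0, "ay": 0, "az": -6.6, "jaw": 255}, {"tx": 0.0145, "ty": -0.021, "tz": 0.001, "ax": 0, "ay": 0, "az": -6.6, "jaw": 255}, {"tx": 0.017, "ty": -0.019, "tz": 0, "ax": 0, "ay": 0, "az": -6.6, "jaw": 255}, {"tx": 0.019, "ty": -0.017, "tz": 0, "ax": 0, "ay": 0, "az": -6.6, "jaw": 255}, {"tx": 0.02, "ty": -0.0145, "tz": 0, "ax": 0, "ay": 0, "az": -6.6, "jaw": 255}, {"tx": 0.02, "ty": -0.011, "tz": 0, "ax": 0, "ay": 0, "az": -6.0, "jaw": 255}, {"tx": 0, "ty": 0, "tz": 0, "ax": 0, "ay": 0, "az": 0, "jaw": 255}])

```text
time: 12.45
tool_pos: [0.5006, -0.0559, 0.177]
tool_rot: [0.006, 0.863, 0.504, 0.002]
contact_force: [-0.4, -0.3, -1.1]
gripper_width: 0.11
```

```bash
python3 -c "
from plan import *
st();plan([.5083,-.0357,.12],-24.7,3)"
```

```text
t 12.45 pos [ 0.5006 -0.0559  0.177 ] yaw -29.41 tilt 0.75 F [-0.4 -0.3 -1.1] w 0.110 q [-0.26 -0.21  1.95 -0.01  1.39  0.26]
dist 0.061 turn 4.8
0 [ 0.0072 -0.0013  0.019 ] [ 0.25  0.05 -1.57]
1 [ 0.0072 -0.001   0.019 ] [ 0.25  0.05 -1.57]
2 [ 0.0072 -0.0008  0.019 ] [ 0.25  0.05 -1.57]
```

move_arm(rows=[{"tx": 0.007, "ty": -0.001, "tz": 0.018, "ax": 0.2, "ay": 0, "az": -1.6, "jaw": 255}, {"tx": 0.007, "ty": -0.001, "tz": 0.018, "ax": 0.2, "ay": 0, "az": -1.6, "jaw": 255}, {"tx": 0.006, "ty": -0.001, "tz": 0.015, "ax": 0.2, "ay": 0, "az": -1.4, "jaw": 255}, {"tx": 0, "ty": 0, "tz": 0, "ax": 0, "ay": 0, "az": 0, "jaw": 255}, {"tx": 0, "ty": 0, "tz": 0, "ax": 0, "ay": 0, "az": 0, "jaw": 255}])

```text
time: 12.95
tool_pos: [0.5086, -0.0386, 0.1262]
tool_rot: [0.004, 0.843, 0.538, -0.0]
contact_force: [0.4, -0.5, -0.4]
gripper_width: 0.108
```

```bash
python3 -c "
from plan import *
st();plan([.5083,-.0357,.115],-24.7,1)"
```

```text
t 12.95 pos [ 0.5086 -0.0386  0.1262] yaw -24.93 tilt 0.40 F [ 0.4 -0.5 -0.4] w 0.108 q [-0.22 -0.14  1.98 -0.01  1.3   0.22]
dist 0.012 turn 0.5
0 [ 0.0026 -0.0015  0.0112] [ 0.32  0.25 -0.23]
```

move_arm(rows=[{"tx": 0.0025, "ty": -0.0015, "tz": 0.009, "ax": 0.3, "ay": 0.25, "az": -0.2, "jaw": 255}, {"tx": 0, "ty": 0, "tz": 0, "ax": 0, "ay": 0, "az": 0, "jaw": 255}, {"tx": 0, "ty": 0, "tz": 0, "ax": 0, "ay": 0, "az": 0, "jaw": 255}])

```text
time: 13.25
tool_pos: [0.5091, -0.0367, 0.1182]
tool_rot: [0.001, 0.843, 0.538, 0.001]
contact_force: [-0.1, 0.6, -1.0]
gripper_width: 0.111
```

```bash
python3 -c "
from plan import *
st();plan([.5083,-.0357,.110],-24.7,1)
f=grab('wrist','w8.png');g=grab('scene','s8.png')
im=cv2.imread('pics/s8.png');cv2.imwrite('pics/s8z.png',cv2.resize(im[100:250,160:310],None,fx=4,fy=4,interpolation=cv2.INTER_CUBIC))
print(proj(g,(.5083,-.0357,.044)))
print([proj(f,p,True) for p in [(.5083,-.0357,.044)]])"
```

```text
t 13.25 pos [ 0.5091 -0.0367  0.1182] yaw -24.85 tilt 0.15 F [-0.1  0.6 -1. ] w 0.111 q [-0.22 -0.13  1.98  0.    1.28  0.22]
dist 0.008 turn 0.2
0 [ 0.0006 -0.0012  0.0082] [ 0.14 -0.04 -0.15]
(np.float64(230.63280349814858), np.float64(179.76189680221194))
[(np.float64(249.14628377875448), np.float64(200.4840258403514))]
```

View pics/w8.png

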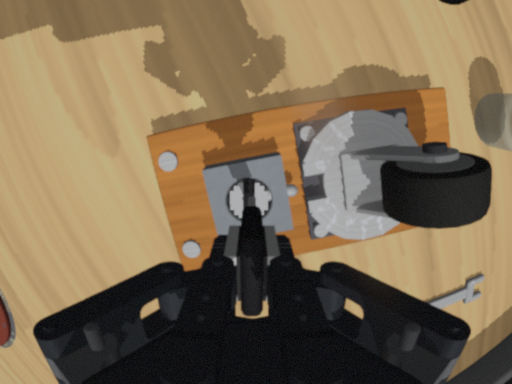

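View pics/s8z.png

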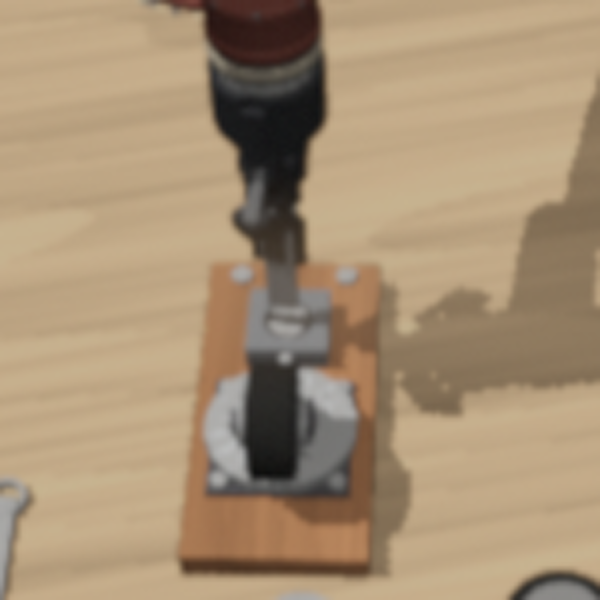

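The key hangs over the lock, in line with the slot near u = 250. Zooming in to check the offset.

```bash
python3 -c "
import cv2
im=cv2.imread('pics/w8.png');cv2.imwrite('pics/w8z.png',cv2.convertScaleAbs(cv2.resize(im[150:320,200:300],None,fx=3.5*1,fy=3.5,interpolation=cv2.INTER_CUBIC),alpha=1.8))
im=cv2.imread('pics/s8.png');cv2.imwrite('pics/s8y.png',cv2.resize(im[150:200,210:255],None,fx=12,fy=12,interpolation=cv2.INTER_CUBIC))"
```

```text
(no output)
```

View pics/w8z.png

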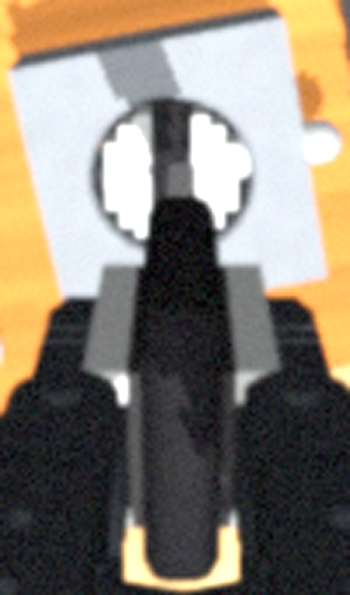

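View pics/s8y.png

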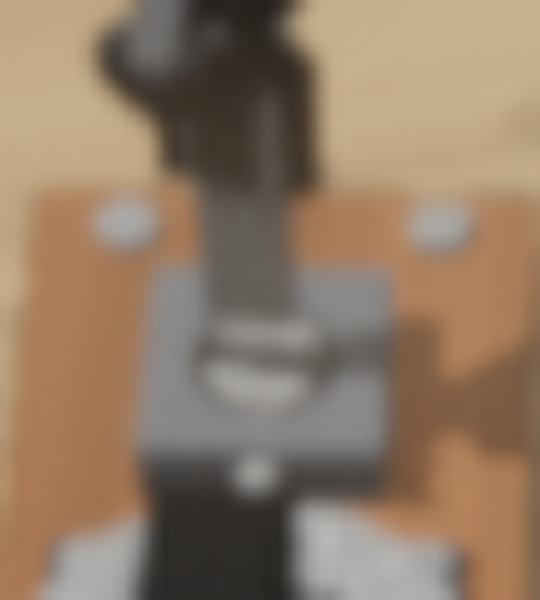

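The blade is about 1.5 mm off toward +y, which agrees with the planned −1.2 mm correction. Applying it and lowering in small steps.

move_arm(rows=[{"tx": 0.0005, "ty": -0.0013, "tz": 0.003, "ax": 0.1, "ay": 0, "az": 0, "jaw": 255}, {"tx": 0, "ty": 0, "tz": 0.004, "ax": 0, "ay": 0, "az": 0, "jaw": 255}, {"tx": 0, "ty": 0, "tz": 0.003, "ax": 0, "ay": 0, "az": 0, "jaw": 255}, {"tx": 0, "ty": 0, "tz": 0, "ax": 0, "ay": 0, "az": 0, "jaw": 255}])

```text
time: 13.75
tool_pos: [0.5082, -0.0357, 0.108]
tool_rot: [0.0, 0.843, 0.538, 0.001]
contact_force: [0.4, 0.6, -0.7]
gripper_width: 0.105
```

```bash
python3 -c "
from plan import *
st();plan([.5083,-.0357,.094],-24.7,1)
f=grab('wrist','w9.png')
im=cv2.imread('pics/w9.png');cv2.imwrite('pics/w9z.png',cv2.convertScaleAbs(cv2.resize(im[150:320,200:300],None,fx=3.5*1,fy=3.5,interpolation=cv2.INTER_CUBIC),alpha=1.8))"
```

```text
t 13.75 pos [ 0.5082 -0.0357  0.108 ] yaw -24.85 tilt 0.10 F [ 0.4  0.6 -0.7] w 0.105 q [-0.22 -0.12  1.99  0.    1.26  0.22]
dist 0.014 turn 0.2
0 [0.    0.    0.014] [ 0.09 -0.05 -0.15]
```

View pics/w9z.png

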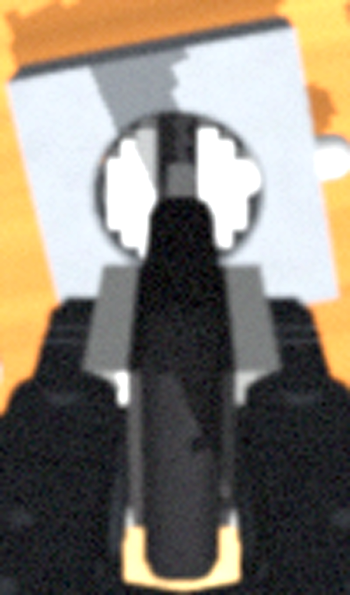

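The blade (x ≈ 180) is now centred in the slot (158–198). Inserting.

move_arm(rows=[{"tx": 0, "ty": 0, "tz": 0.004, "ax": 0.1, "ay": 0, "az": -0.1, "jaw": 255}, {"tx": 0, "ty": 0, "tz": 0.003, "ax": 0, "ay": 0, "az": 0, "jaw": 255}, {"tx": 0, "ty": 0, "tz": 0.003, "ax": 0, "ay": 0, "az": 0, "jaw": 255}, {"tx": 0, "ty": 0, "tz": 0.002, "ax": 0, "ay": 0, "az": 0, "jaw": 255}, {"tx": 0, "ty": 0, "tz": 0, "ax": 0, "ay": 0, "az": 0, "jaw": 255}])

```text
time: 14.3
tool_pos: [0.5084, -0.0357, 0.095]
tool_rot: [-0.0, 0.842, 0.539, 0.0]
contact_force: [0.2, -0.7, -1.5]
gripper_width: 0.11
```

```bash
python3 -c "
from plan import *
st();plan([.5083,-.0357,.094],-24.7,1)"
```

```text
t 14.30 pos [ 0.5084 -0.0357  0.095 ] yaw -24.74 tilt 0.05 F [ 0.2 -0.7 -1.5] w 0.110 q [-0.22 -0.1   2.    0.    1.24  0.21]
dist 0.001 turn 0.1
0 [-0.     -0.0001  0.001 ] [-0.01 -0.05 -0.04]
```

The tip is about 7 mm deep with no contact force. Turning clockwise, with some overtravel expected from blade play (about 10°).

move_arm(rows=[{"tx": 0, "ty": 0, "tz": 0.001, "ax": 0, "ay": 0, "az": 4, "jaw": 255}, {"tx": 0, "ty": 0, "tz": 0, "ax": 0, "ay": 0, "az": 6, "jaw": 255}, {"tx": 0, "ty": 0, "tz": 0, "ax": 0, "ay": 0, "az": 6, "jaw": 255}, {"tx": 0, "ty": 0, "tz": 0, "ax": 0, "ay": 0, "az": 6, "jaw": 255}, {"tx": 0, "ty": 0, "tz": 0, "ax": 0, "ay": 0, "az": 6, "jaw": 255}, {"tx": 0, "ty": 0, "tz": 0, "ax": 0, "ay": 0, "az": 6, "jaw": 255}])

```text
time: 14.9
tool_pos: [0.5081, -0.0355, 0.0938]
tool_rot: [-0.001, 0.966, 0.258, -0.0]
contact_force: [0.4, -1.1, -0.9]
gripper_width: 0.111
```

```bash
python3 -c "
from plan import *
cas();plan([.5083,-.0357,.094],-104,1)"
```

```text
t 14.90 pos [ 0.5081 -0.0355  0.0938] yaw -60.04 tilt 0.08 F [ 0.4 -1.1 -0.9] w 0.111 q [-0.22 -0.1   2.    0.    1.24  0.83]
r 0.0947 dir 166.2 jawdir 30.0 torque [-0.03 -0.01  0.06]
dist 0.000 turn 44.0
0 [ 0.0001  0.0002 -0.0002] [-7.000e-02  4.000e-02  4.396e+01]
```

move_arm(rows=[{"tx": 0, "ty": 0, "tz": 0, "ax": 0, "ay": 0, "az": 6, "jaw": 255}, {"tx": 0, "ty": 0, "tz": 0, "ax": 0, "ay": 0, "az": 6, "jaw": 255}, {"tx": 0, "ty": 0, "tz": 0, "ax": 0, "ay": 0, "az": 6, "jaw": 255}, {"tx": 0, "ty": 0, "tz": 0, "ax": 0, "ay": 0, "az": 6, "jaw": 255}, {"tx": 0, "ty": 0, "tz": 0, "ax": 0, "ay": 0, "az": 6, "jaw": 255}, {"tx": 0, "ty": 0, "tz": 0, "ax": 0, "ay": 0, "az": 6, "jaw": 255}, {"tx": 0, "ty": 0, "tz": 0, "ax": 0, "ay": 0, "az": 6, "jaw": 255}])

```text
time: 15.6
tool_pos: [0.508, -0.0359, 0.0938]
tool_rot: [0.0, 0.993, -0.12, -0.001]
contact_force: [-0.9, -0.5, -1.6]
gripper_width: 0.106
```

```bash
python3 -c "
from plan import *
cas();plan([.5083,-.0357,.094],-104,1)"
```

```text
t 15.60 pos [ 0.508  -0.0359  0.0938] yaw -103.77 tilt 0.07 F [-0.9 -0.5 -1.6] w 0.106 q [-0.22 -0.1   2.   -0.    1.24  1.59]
r 0.0947 dir 166.4 jawdir -13.8 torque [-0.09  0.03  0.05]
dist 0.000 turn 0.2
0 [ 0.0003 -0.0002 -0.0002] [0.02 0.06 0.23]
```

move_arm(rows=[{"tx": 0, "ty": 0, "tz": 0, "ax": 0, "ay": 0, "az": 4, "jaw": 255}, {"tx": 0, "ty": 0, "tz": 0, "ax": 0, "ay": 0, "az": 3, "jaw": 255}])

```text
time: 15.8
tool_pos: [0.5079, -0.0359, 0.0938]
tool_rot: [0.0, 0.983, -0.183, -0.001]
contact_force: [-0.2, -0.5, 0.1]
gripper_width: 0.108
```

```bash
python3 -c "
from plan import *
cas()"
```

```text
t 15.80 pos [ 0.5079 -0.0359  0.0938] yaw -111.10 tilt 0.08 F [-0.2 -0.5  0.1] w 0.108 q [-0.22 -0.1   2.   -0.    1.24  1.72]
r 0.0948 dir 166.4 jawdir -21.1 torque [-0.02  0.01  0.02]
```

move_arm(rows=[{"tx": 0, "ty": 0, "tz": 0, "ax": 0, "ay": 0, "az": 2, "jaw": 255}, {"tx": 0, "ty": 0, "tz": 0, "ax": 0, "ay": 0, "az": 2, "jaw": 255}])

```text
time: 16.0
tool_pos: [0.5079, -0.0359, 0.0938]
tool_rot: [0.0, 0.976, -0.219, -0.001]
contact_force: [0.2, 0.0, -0.7]
gripper_width: 0.112
```

```bash
python3 -c "
from plan import *
cas()"
```

```text
t 16.00 pos [ 0.5079 -0.0359  0.0938] yaw -115.28 tilt 0.08 F [ 0.2  0.  -0.7] w 0.112 q [-0.22 -0.1   2.   -0.    1.24  1.8 ]
r 0.0948 dir 166.4 jawdir -25.3 torque [-0.04 -0.04  0.03]
```

move_arm(rows=[{"tx": 0, "ty": 0, "tz": 0, "ax": 0, "ay": 0, "az": 2, "jaw": 255}, {"tx": 0, "ty": 0, "tz": 0, "ax": 0, "ay": 0, "az": 2, "jaw": 255}])

```text
time: 16.2
tool_pos: [0.5078, -0.036, 0.0938]
tool_rot: [0.001, 0.967, -0.254, -0.001]
contact_force: [0.9, -0.3, -1.4]
gripper_width: 0.108
```

```bash
python3 -c "
from plan import *
cas();f=grab('wrist','w10.png');f=grab('scene','s10.png')
im=cv2.imread('pics/s10.png');cv2.imwrite('pics/s10z.png',cv2.resize(im[145:245,200:270],None,fx=6,fy=6,interpolation=cv2.INTER_CUBIC))"
```

```text
t 16.20 pos [ 0.5078 -0.036   0.0938] yaw -119.41 tilt 0.10 F [ 0.9 -0.3 -1.4] w 0.108 q [-0.22 -0.1   2.   -0.    1.24  1.87]
r 0.0948 dir 166.4 jawdir -29.4 torque [ 0.03 -0.03  0.17]
```

View pics/w10.png

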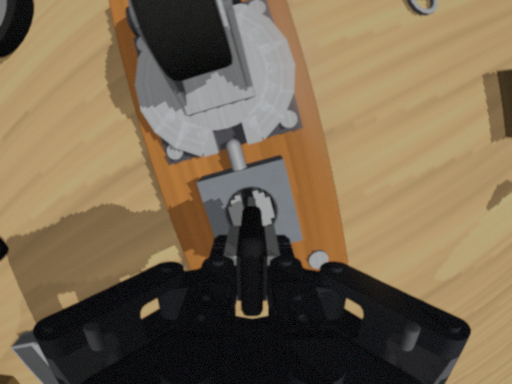

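View pics/s10z.png

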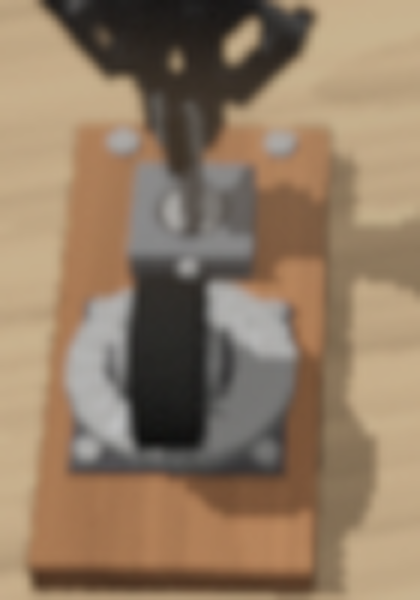

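The bolt is visibly entering the notch at (234,150) and the torque is rising. I'll continue to a clear stop.

move_arm(rows=[{"tx": 0, "ty": 0, "tz": 0, "ax": 0, "ay": 0, "az": 2, "jaw": 255}, {"tx": 0, "ty": 0, "tz": 0, "ax": 0, "ay": 0, "az": 2, "jaw": 255}])

```text
time: 16.5
tool_pos: [0.5078, -0.036, 0.0938]
tool_rot: [0.001, 0.958, -0.286, -0.001]
contact_force: [0.0, -0.3, -0.5]
gripper_width: 0.107
```

```bash
python3 -c "
from plan import *
cas()"
```

```text
t 16.50 pos [ 0.5078 -0.036   0.0938] yaw -123.23 tilt 0.12 F [ 0.  -0.3 -0.5] w 0.107 q [-0.22 -0.1   2.   -0.    1.24  1.94]
r 0.0948 dir 166.5 jawdir -33.2 torque [-0.    0.01  0.54]
```

move_arm(rows=[{"tx": 0, "ty": 0, "tz": 0, "ax": 0, "ay": 0, "az": 3, "jaw": 255}, {"tx": 0, "ty": 0, "tz": 0, "ax": 0, "ay": 0, "az": 2, "jaw": 255}])

```text
time: 16.7
tool_pos: [0.508, -0.0362, 0.0938]
tool_rot: [0.001, 0.945, -0.326, -0.0]
contact_force: [1.4, -0.4, -2.5]
gripper_width: 0.108
```

```bash
python3 -c "
from plan import *
cas();f=grab('wrist','w11.png')
im=cv2.imread('pics/w11.png');cv2.imwrite('pics/w11z.png',cv2.convertScaleAbs(cv2.resize(im[90:320,150:340],None,fx=2.6,fy=2.6,interpolation=cv2.INTER_CUBIC),alpha=1.6))"
```

```text
t 16.70 pos [ 0.508  -0.0362  0.0938] yaw -128.07 tilt 0.15 F [ 1.4 -0.4 -2.5] w 0.108 q [-0.22 -0.1   2.   -0.    1.24  2.02]
r 0.0946 dir 166.5 jawdir -38.1 torque [-0.02 -0.22  0.84]
```

View pics/w11z.png

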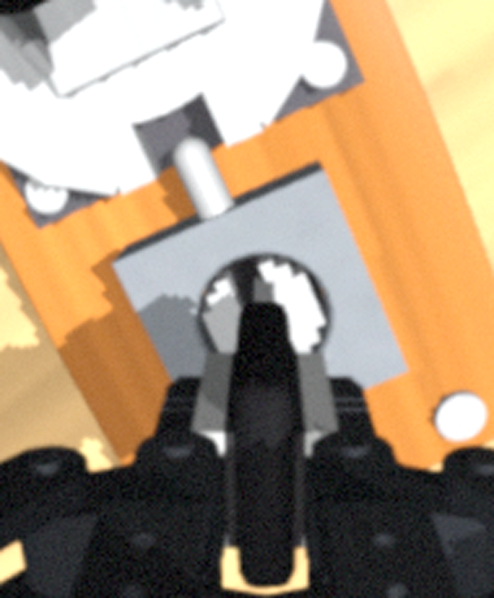

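It's at the hard stop (torque 0.84 N m and rising). Turning the key back into its free play without driving the lock, then pulling it straight out.

move_arm(rows=[{"tx": 0, "ty": 0, "tz": 0, "ax": 0, "ay": 0, "az": -6, "jaw": 255}, {"tx": 0, "ty": 0, "tz": 0, "ax": 0, "ay": 0, "az": -6, "jaw": 255}, {"tx": 0, "ty": 0, "tz": 0, "ax": 0, "ay": 0, "az": -6, "jaw": 255}, {"tx": 0, "ty": 0, "tz": 0, "ax": 0, "ay": 0, "az": -2, "jaw": 255}])

```text
time: 17.15
tool_pos: [0.5082, -0.0359, 0.0939]
tool_rot: [0.001, 0.989, -0.149, -0.0]
contact_force: [-0.8, -0.2, -0.1]
gripper_width: 0.115
```

```bash
python3 -c "
from plan import *
cas();f=grab('wrist','w12.png')
im=cv2.imread('pics/w12.png');cv2.imwrite('pics/w12z.png',cv2.convertScaleAbs(cv2.resize(im[90:320,150:340],None,fx=2.6,fy=2.6,interpolation=cv2.INTER_CUBIC),alpha=1.6))"
```

```text
t 17.15 pos [ 0.5082 -0.0359  0.0939] yaw -107.12 tilt 0.10 F [-0.8 -0.2 -0.1] w 0.115 q [-0.22 -0.1   2.   -0.    1.24  1.65]
r 0.0945 dir 166.3 jawdir -17.1 torque [0.   0.09 0.01]
```

View pics/w12z.png

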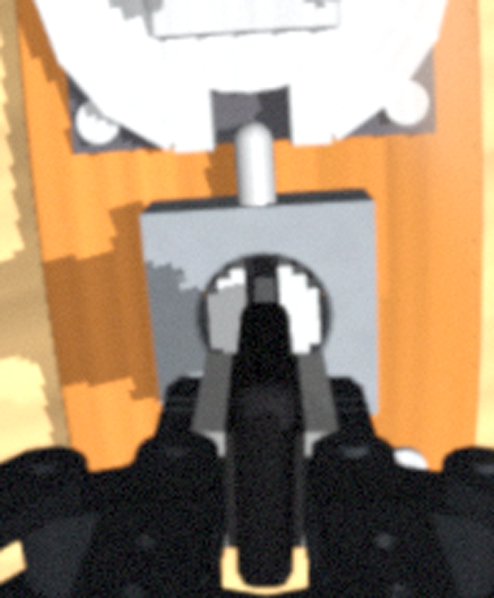

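The blade is free and centred in the slot, the torque is zero, and the bolt is in the notch. Lifting out.

move_arm(rows=[{"tx": 0, "ty": 0, "tz": -0.005, "ax": 0, "ay": 0, "az": 0, "jaw": 255}, {"tx": 0, "ty": 0, "tz": -0.008, "ax": 0, "ay": 0, "az": 0, "jaw": 255}, {"tx": 0, "ty": 0, "tz": -0.015, "ax": 0, "ay": 0, "az": 0, "jaw": 255}, {"tx": 0, "ty": 0, "tz": -0.025, "ax": 0, "ay": 0, "az": 0, "jaw": 255}, {"tx": 0, "ty": 0, "tz": -0.025, "ax": 0, "ay": 0, "az": 0, "jaw": 255}, {"tx": 0, "ty": 0, "tz": -0.015, "ax": 0, "ay": 0, "az": 0, "jaw": 255}, {"tx": 0, "ty": 0, "tz": 0, "ax": 0, "ay": 0, "az": 0, "jaw": 255}])

```text
time: 17.9
tool_pos: [0.509, -0.0359, 0.1967]
tool_rot: [0.001, 0.989, -0.15, 0.002]
contact_force: [0.3, 0.1, -0.1]
gripper_width: 0.109
```

```bash
python3 -c "
from plan import *
st();plan([.4596,-.3368,.18],-104.2,8);f=grab('wrist','w13.png')
import pickle;pickle.dump(f,open('w13.pkl','wb'))
im=cv2.imread('pics/w13.png');cv2.imwrite('pics/w13z.png',cv2.convertScaleAbs(cv2.resize(im[20:320,150:350],None,fx=2,fy=2,interpolation=cv2.INTER_CUBIC),alpha=1.6))"
```

```text
t 17.90 pos [ 0.509  -0.0359  0.1967] yaw -107.25 tilt 0.22 F [ 0.3  0.1 -0.1] w 0.109 q [-0.22 -0.21  1.91 -0.    1.43  1.66]
dist 0.305 turn 3.1
0 [0.0052 0.0378 0.0021] [ 0.01 -0.03 -0.38]
1 [0.005  0.0378 0.0021] [ 0.01 -0.03 -0.38]
2 [0.0047 0.0378 0.0021] [ 0.01 -0.03 -0.38]
3 [0.0045 0.0379 0.0021] [ 0.01 -0.03 -0.38]
4 [0.0042 0.0379 0.0021] [ 0.01 -0.03 -0.38]
5 [0.004  0.0379 0.0021] [ 0.01 -0.03 -0.38]
6 [0.0037 0.0379 0.0021] [ 0.01 -0.03 -0.38]
7 [0.0035 0.038  0.0021] [ 0.01 -0.03 -0.38]
```

View pics/w13z.png

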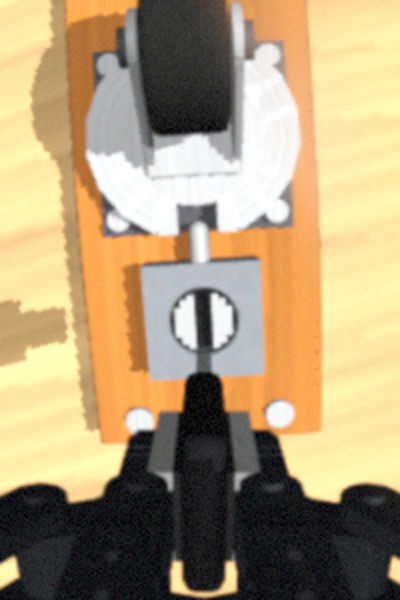

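The slot now runs along the bolt. I'll measure the slot angle and bolt end.

```bash
python3 - <<'E'
from plan import *
import pickle
f=pickle.load(open('w13.pkl','rb'));im=cv2.cvtColor(f['color'],cv2.COLOR_RGB2GRAY)
c=np.array([.5083,-.0357]);pts=[]
for v in range(150,215):
  for u in range(220,280):
    P=onz(f,u,v,.044,True)[:2]
    if np.linalg.norm(P-c)<.0125 and im[v,u]<75: pts.append(P)
pts=np.array(pts);m=pts.mean(0);w,V=np.linalg.eigh(np.cov((pts-m).T))
print(len(pts),m,'slot',np.degrees(np.arctan2(V[1,1],V[0,1])),'want',BY,np.sqrt(w)*3.46)
for y in (218,222,226,230):
  for z in (.037,.042):
    P=onz(f,150+198.5/2-.5,20+(y+.5)/2-.5,z,True)[:2];print(y,z,np.linalg.norm(P-O).round(4))
ax=np.array([np.cos(np.radians(BY)),np.sin(np.radians(BY))])
for r in (.039,.044,.048,.053):
  u,v=proj(f,[*(O-ax*r),.042 if r in(.039,.053) else .040],True);print(r,(u-150+.5)*2,(v-20+.5)*2)
im=cv2.imread('pics/w13.png');cv2.imwrite('pics/w13y.png',cv2.resize(im[115:160,225:275],None,fx=10,fy=10,interpolation=cv2.INTER_CUBIC))
E
```

```text
169 [ 0.50849232 -0.03558723] slot 166.35751784797043 want -13.85 [0.0073529  0.02401187]
218 0.037 0.0426
218 0.042 0.0423
222 0.037 0.0446
222 0.042 0.0444
226 0.037 0.0467
226 0.042 0.0464
230 0.037 0.0487
230 0.042 0.0484
0.039 197.49528752637832 211.87075419857865
0.044 198.13746520173567 221.6060957138094
0.048 198.61772180775984 229.50050240716195
0.053 199.1873891360695 239.68082939551516
```

View pics/w13y.png

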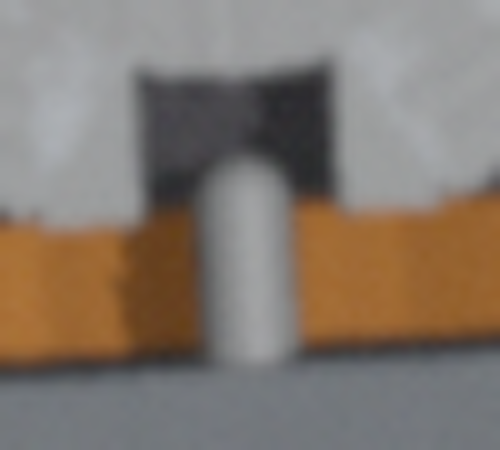

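Slot is within 0.2° of the bolt line and the bolt end is at about 44 mm, so the bolt is home. Returning the key to the stand.

move_arm(rows=[{"tx": 0.005, "ty": 0.038, "tz": 0.001, "ax": 0, "ay": 0, "az": -0.4, "jaw": 255}, {"tx": 0.005, "ty": 0.038, "tz": 0.001, "ax": 0, "ay": 0, "az": -0.4, "jaw": 255}, {"tx": 0.005, "ty": 0.038, "tz": 0.001, "ax": 0, "ay": 0, "az": -0.4, "jaw": 255}, {"tx": 0.005, "ty": 0.038, "tz": 0.001, "ax": 0, "ay": 0, "az": -0.4, "jaw": 255}, {"tx": 0.004, "ty": 0.038, "tz": 0.001, "ax": 0, "ay": 0, "az": -0.4, "jaw": 255}, {"tx": 0.004, "ty": 0.038, "tz": 0.001, "ax": 0, "ay": 0, "az": -0.4, "jaw": 255}, {"tx": 0.003, "ty": 0.032, "tz": 0.001, "ax": 0, "ay": 0, "az": -0.4, "jaw": 255}, {"tx": 0.002, "ty": 0.015, "tz": 0, "ax": 0, "ay": 0, "az": -0.2, "jaw": 255}, {"tx": 0, "ty": 0, "tz": 0, "ax": 0, "ay": 0, "az": 0, "jaw": 255}, {"tx": 0, "ty": 0, "tz": 0, "ax": 0, "ay": 0, "az": 0, "jaw": 255}])

```text
time: 18.95
tool_pos: [0.4601, -0.3151, 0.1807]
tool_rot: [-0.003, 0.993, -0.122, -0.003]
contact_force: [-0.1, 0.7, -0.8]
gripper_width: 0.108
```

```bash
python3 -c "
from plan import *
st();plan([.4601,-.337,.125],-104.25,3)"
```

```text
t 18.95 pos [ 0.4601 -0.3151  0.1807] yaw -103.98 tilt 0.55 F [-0.1  0.7 -0.8] w 0.108 q [-0.73 -0.06  1.82  0.    1.4   1.08]
dist 0.060 turn 0.6
0 [0.0019 0.0072 0.0185] [-0.11  0.15  0.09]
1 [0.0019 0.0072 0.0185] [-0.11  0.15  0.09]
2 [0.0018 0.0071 0.0186] [-0.11  0.15  0.09]
```

move_arm(rows=[{"tx": 0.002, "ty": 0.007, "tz": 0.018, "ax": -0.1, "ay": 0.15, "az": 0.1, "jaw": 255}, {"tx": 0.002, "ty": 0.007, "tz": 0.018, "ax": -0.1, "ay": 0.15, "az": 0.1, "jaw": 255}, {"tx": 0.002, "ty": 0.007, "tz": 0.014, "ax": -0.1, "ay": 0.1, "az": 0, "jaw": 255}, {"tx": 0, "ty": 0, "tz": 0, "ax": 0, "ay": 0, "az": 0, "jaw": 255}, {"tx": 0, "ty": 0, "tz": 0, "ax": 0, "ay": 0, "az": 0, "jaw": 255}])

```text
time: 19.45
tool_pos: [0.4631, -0.331, 0.1294]
tool_rot: [-0.001, 0.993, -0.12, 0.0]
contact_force: [0.2, 0.3, 0.2]
gripper_width: 0.11
```

```bash
python3 -c "
from plan import *
st();plan([.4601,-.337,.115],-104.25,1)"
```

```text
t 19.45 pos [ 0.4631 -0.331   0.1294] yaw -103.77 tilt 0.14 F [0.2 0.3 0.2] w 0.110 q [-0.75  0.01  1.84  0.    1.3   1.06]
dist 0.016 turn 0.5
0 [-0.0015  0.0065  0.0144] [-0.14 -0.01  0.48]
```

move_arm(rows=[{"tx": -0.0015, "ty": 0.006, "tz": 0.01, "ax": -0.1, "ay": 0, "az": 0.5, "jaw": 255}, {"tx": 0, "ty": 0, "tz": 0, "ax": 0, "ay": 0, "az": 0, "jaw": 255}, {"tx": 0, "ty": 0, "tz": 0, "ax": 0, "ay": 0, "az": 0, "jaw": 255}])

```text
time: 19.75
tool_pos: [0.461, -0.3365, 0.1204]
tool_rot: [0.0, 0.992, -0.124, 0.001]
contact_force: [1.0, 1.1, -1.9]
gripper_width: 0.109
```

```bash
python3 -c "
from plan import *
st();plan([.4601,-.337,.108],-104.25,1)"
```

```text
t 19.75 pos [ 0.461  -0.3365  0.1204] yaw -104.24 tilt 0.14 F [ 1.   1.1 -1.9] w 0.109 q [-0.76  0.02  1.84  0.    1.28  1.06]
dist 0.012 turn 0.1
0 [-0.0008  0.0007  0.0124] [ 0.02 -0.14  0.01]
```

move_arm(rows=[{"tx": -0.0008, "ty": 0.0007, "tz": 0.008, "ax": 0, "ay": -0.1, "az": 0, "jaw": 255}, {"tx": 0, "ty": 0, "tz": 0.002, "ax": 0, "ay": 0, "az": 0, "jaw": 255}, {"tx": 0, "ty": 0, "tz": 0, "ax": 0, "ay": 0, "az": 0, "jaw": 255}])

```text
time: 20.05
tool_pos: [0.4603, -0.3374, 0.1105]
tool_rot: [0.001, 0.992, -0.124, 0.001]
contact_force: [-0.9, -0.4, 0.0]
gripper_width: 0.115
```

```bash
python3 -c "
from plan import *
st();plan([.4601,-.337,.068],-104.25,1);f=grab('wrist','w14.png')
im=cv2.imread('pics/w14.png');cv2.imwrite('pics/w14z.png',cv2.convertScaleAbs(cv2.resize(im[120:320,190:310],None,fx=3,fy=3,interpolation=cv2.INTER_CUBIC),alpha=1.8))"
```

```text
t 20.05 pos [ 0.4603 -0.3374  0.1105] yaw -104.25 tilt 0.12 F [-0.9 -0.4  0. ] w 0.115 q [-0.76  0.03  1.85 -0.    1.26  1.06]
dist 0.042 turn 0.1
0 [-0.0004 -0.0004  0.0425] [ 0.06 -0.1  -0.  ]
```

View pics/w14z.png

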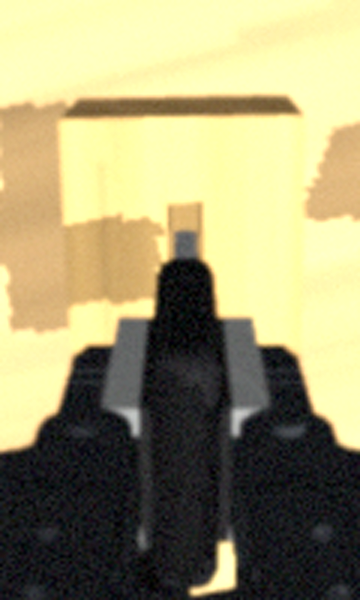

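The blade (x ≈ 186) is centred over the pocket (168–202). Lowering.

move_arm(rows=[{"tx": -0.0003, "ty": -0.0003, "tz": 0.005, "ax": 0, "ay": -0.1, "az": 0, "jaw": 255}, {"tx": 0, "ty": 0, "tz": 0.005, "ax": 0, "ay": 0, "az": 0, "jaw": 255}, {"tx": 0, "ty": 0, "tz": 0.003, "ax": 0, "ay": 0, "az": 0, "jaw": 255}, {"tx": 0, "ty": 0, "tz": 0.001, "ax": 0, "ay": 0, "az": 0, "jaw": 255}])

```text
time: 20.5
tool_pos: [0.4602, -0.337, 0.0956]
tool_rot: [0.001, 0.992, -0.124, 0.0]
contact_force: [-0.6, -1.0, -0.5]
gripper_width: 0.111
```

```bash
python3 -c "
from plan import *
st();plan([.4601,-.337,.068],-104.25,1)"
```

```text
t 20.50 pos [ 0.4602 -0.337   0.0956] yaw -104.25 tilt 0.07 F [-0.6 -1.  -0.5] w 0.111 q [-0.76  0.05  1.86 -0.    1.24  1.06]
dist 0.028 turn 0.1
0 [-0.0001 -0.      0.0276] [ 0.07 -0.01 -0.  ]
```

The tip is 2–3 mm into the pocket with no force. Continuing down.

move_arm(rows=[{"tx": 0, "ty": 0, "tz": 0.005, "ax": 0.1, "ay": 0, "az": 0, "jaw": 255}, {"tx": 0, "ty": 0, "tz": 0.006, "ax": 0, "ay": 0, "az": 0, "jaw": 255}, {"tx": 0, "ty": 0, "tz": 0.006, "ax": 0, "ay": 0, "az": 0, "jaw": 255}, {"tx": 0, "ty": 0, "tz": 0.004, "ax": 0, "ay": 0, "az": 0, "jaw": 255}, {"tx": 0, "ty": 0, "tz": 0.001, "ax": 0, "ay": 0, "az": 0, "jaw": 255}])

```text
time: 21.0
tool_pos: [0.46, -0.3368, 0.0711]
tool_rot: [-0.001, 0.992, -0.124, -0.0]
contact_force: [0.3, -0.7, -1.5]
gripper_width: 0.111
```

```bash
python3 -c "
from plan import *
st();plan([.4601,-.337,.068],-104.25,1)"
```

```text
t 21.00 pos [ 0.46   -0.3368  0.0711] yaw -104.25 tilt 0.07 F [ 0.3 -0.7 -1.5] w 0.111 q [-0.76  0.08  1.87  0.    1.2   1.06]
dist 0.003 turn 0.1
0 [0.0001 0.0001 0.0031] [-0.06  0.03 -0.  ]
```

move_arm(rows=[{"tx": 0, "ty": 0, "tz": 0.002, "ax": 0, "ay": 0, "az": 0, "jaw": 255}, {"tx": 0, "ty": 0, "tz": 0.001, "ax": 0, "ay": 0, "az": 0, "jaw": 255}, {"tx": 0, "ty": 0, "tz": 0, "ax": 0, "ay": 0, "az": 0, "jaw": 255}])

```text
time: 21.3
tool_pos: [0.4602, -0.3369, 0.0681]
tool_rot: [-0.001, 0.992, -0.124, -0.0]
contact_force: [-0.2, -0.8, -1.4]
gripper_width: 0.111
```

```bash
python3 -c "
from plan import *
st();plan([.4601,-.337,.068],-104.25,1)"
```

```text
t 21.30 pos [ 0.4602 -0.3369  0.0681] yaw -104.25 tilt 0.06 F [-0.2 -0.8 -1.4] w 0.111 q [-0.76  0.08  1.87  0.    1.19  1.06]
dist 0.000 turn 0.1
0 [-0.      0.0001  0.0001] [-0.06  0.02 -0.  ]
```

move_arm(rows=[{"tx": 0, "ty": 0, "tz": 0.001, "ax": 0, "ay": 0, "az": 0, "jaw": 255}, {"tx": 0, "ty": 0, "tz": 0, "ax": 0, "ay": 0, "az": 0, "jaw": 255}])

```text
time: 21.5
tool_pos: [0.4606, -0.3373, 0.0682]
tool_rot: [-0.0, 0.992, -0.124, 0.0]
contact_force: [0.4, -0.6, -0.4]
gripper_width: 0.108
```

```bash
python3 -c "
from plan import *
st()"
```

```text
t 21.50 pos [ 0.4606 -0.3373  0.0682] yaw -104.25 tilt 0.05 F [ 0.4 -0.6 -0.4] w 0.108 q [-0.76  0.08  1.87  0.    1.19  1.06]
```

It has bottomed out, as z did not go any lower. Opening to half (as at the grasp), then rising.

move_arm(rows=[{"tx": 0, "ty": 0, "tz": 0, "ax": 0, "ay": 0, "az": 0, "jaw": 110}, {"tx": 0, "ty": 0, "tz": 0, "ax": 0, "ay": 0, "az": 0, "jaw": 110}, {"tx": 0, "ty": 0, "tz": 0, "ax": 0, "ay": 0, "az": 0, "jaw": 110}, {"tx": 0, "ty": 0, "tz": 0, "ax": 0, "ay": 0, "az": 0, "jaw": 110}, {"tx": 0, "ty": 0, "tz": 0, "ax": 0, "ay": 0, "az": 0, "jaw": 110}])

```text
time: 22.0
tool_pos: [0.4609, -0.3376, 0.0683]
tool_rot: [0.0, 0.992, -0.124, 0.001]
contact_force: [0.6, 0.2, -0.3]
gripper_width: 0.572
```

```bash
python3 -c "
from plan import *
st()"
```

```text
t 22.00 pos [ 0.4609 -0.3376  0.0683] yaw -104.25 tilt 0.12 F [ 0.6  0.2 -0.3] w 0.572 q [-0.76  0.08  1.87  0.    1.19  1.06]
```

move_arm(rows=[{"tx": 0, "ty": 0, "tz": -0.008, "ax": 0, "ay": 0, "az": 0, "jaw": 110}, {"tx": 0, "ty": 0, "tz": -0.015, "ax": 0, "ay": 0, "az": 0, "jaw": 110}, {"tx": 0, "ty": 0, "tz": -0.025, "ax": 0, "ay": 0, "az": 0, "jaw": 110}, {"tx": 0, "ty": 0, "tz": -0.04, "ax": 0, "ay": 0, "az": 0, "jaw": 110}, {"tx": -0.02, "ty": 0, "tz": -0.04, "ax": 0, "ay": 0, "az": 0, "jaw": 110}, {"tx": -0.03, "ty": 0, "tz": -0.03, "ax": 0, "ay": 0, "az": 0, "jaw": 110}, {"tx": -0.01, "ty": 0, "tz": -0.01, "ax": 0, "ay": 0, "az": 0, "jaw": 110}, {"tx": 0, "ty": 0, "tz": 0, "ax": 0, "ay": 0, "az": 0, "jaw": 110}, {"tx": 0, "ty": 0, "tz": 0, "ax": 0, "ay": 0, "az": 0, "jaw": 110}])

```text
time: 22.9
tool_pos: [0.4014, -0.3229, 0.2531]
tool_rot: [0.003, 0.992, -0.124, 0.004]
contact_force: [-1.0, -0.4, 0.1]
gripper_width: 0.568
```

```bash
python3 -c "
from plan import *
st();f=grab('wrist','w15.png');grab('scene','s15.png');grab('top','t15.png')
a=cv2.imread('pics/t15.png');b=cv2.imread('pics/top0.png');
im=cv2.imread('pics/s15.png');cv2.imwrite('pics/s15z.png',cv2.resize(im[130:280,80:270],None,fx=4,fy=4,interpolation=cv2.INTER_CUBIC))"
```

```text
t 22.90 pos [ 0.4014 -0.3229  0.2531] yaw -104.22 tilt 0.64 F [-1.  -0.4  0.1] w 0.568 q [-0.82 -0.23  1.85  0.    1.52  1.  ]
```

View pics/w15.png

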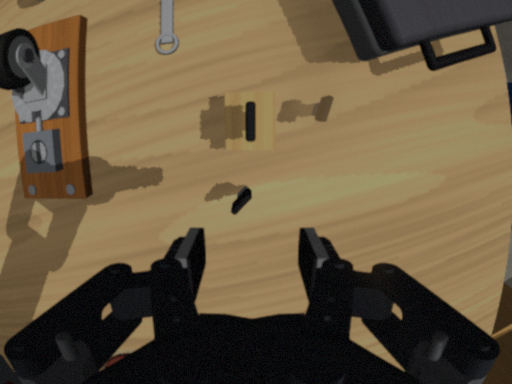

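View pics/s15z.png

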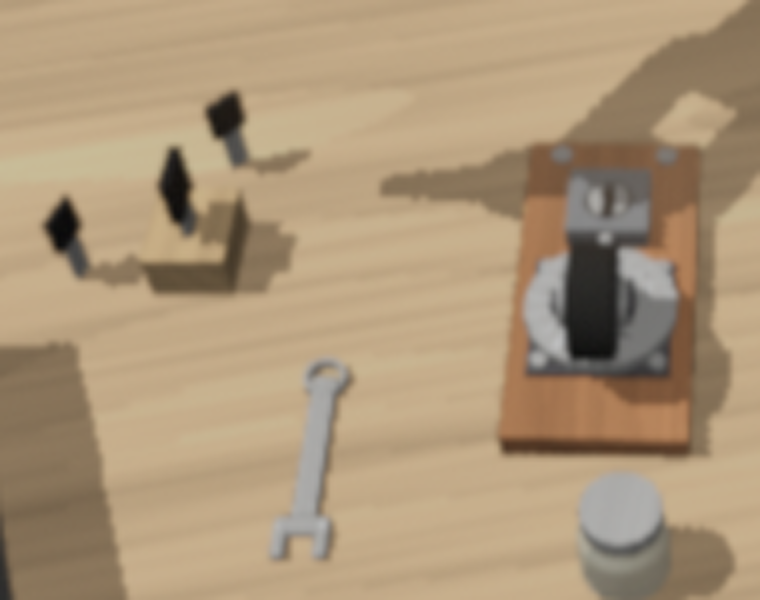

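View pics/t15.png

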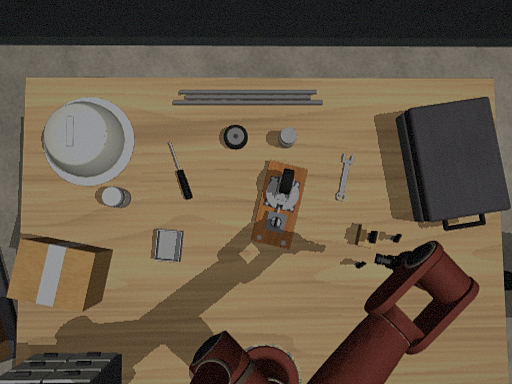

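The key stands upright in its pocket (wrist view at (251,121)), the slot lies along the bolt, the bystanders are where they were, and the arm is clear. Handing in.

```bash
python3 -c "
from plan import *
print(manip.job_done());st()"
```

```text
the job is handed in; nothing more can be done
None
the job is handed in; nothing more can be done
```

The job is done and handed in at about 23 s. The castor is locked with the bolt in the notch, and the key is back in its stand.

**What I did**
- **Castor:** I gripped the wheel and swung it about 99° clockwise until the notch faced the bolt. The first grip was too far in, so I reopened the jaws and took it again before swinging.
- **Lock:** I took the large key from its stand and turned the slotted lock clockwise to its hard stop, where the torque rose to about 0.84 N m. The lock already stood about 11° clockwise at the start, so it needed about 79° rather than a full quarter turn.
- **Key:** I turned the key back into its free play, pulled it straight out and lowered it into the pocket until it touched bottom before letting go.

**Last checks**
- **Notch:** it measured 166.2° against 166.15° wanted, before the lock was turned.
- **Slot:** it was within about 0.2° of the bolt line after the key came out.
- **Bolt:** its end was about 44 mm from the swivel axis, which is the home position.
- **Key and bench:** the last pictures show the key upright in its stand, the other things apparently where they were, and the gripper clear of everything.

No check failed or disagreed with another.

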